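Latch the washed tray back into the chopping stand

ROBOT

A 6-joint arm with a two-finger parallel gripper is mounted at the origin on the work surface. World frame = base frame: x ahead of the robot, y to its left, z up, the work surface at z = 0. Lengths are in m, angles in rad, forces in N, time in s.
With the tool pointing down it reaches from about 0.3 to 0.775 m from the base axis. Payload 14.6 kg.
Tool frame: the origin (TCP) lies on the front face of the gripper's body, between the roots of the fingers; the fingertips stand 97 mm ahead of it and the grasp point (between the pads) lies 78 mm ahead of it; z points along the fingers, y is the direction in which the jaws open and shut (so a half turn about z gives the same grasp; the last joint's range is limited). The gripper opens to 94 mm and grips with 3 to 60 N. Pads are 16 mm wide; open, the fingers measure 119 mm over their backs; the gripper's body (75 mm by 177 mm) begins 78 mm behind the grasp point.
Start: joints at [1.21, 0.3, 1.521, -0, 1.321, -0.067], TCP at [0.159, 0.526, 0.303] pointing down, gripper open.
Joint ranges: [-3.03, 3.03], [-0.79, 2.21], [0.23, 2.52], [-1.04, 4.18], [0, 3.07], [-2.55, 2.55]. Speed limits (rad/s): [2.22, 2.22, 2.57, 3.14, 3.14, 3.14].

INTERFACE

Orientations are given as [roll, pitch, yaw] about the fixed x, y, z axes, in that order (R = Rz(yaw) Ry(pitch) Rx(roll)).
In Python, from station import ctrl gives the robot as it stands. The module is installed in compiled form; this text tells all that it offers.
- The arm moves only by the shell command python3 -m pendant 'ROWS' [FORCE]. ROWS is JSON, a list of rows, each an object of numbers: "rx", "ry", "rz": the turn, a rotation vector about the tool's x, y, z each as a share of 4 degrees, from -1 to 1; "tx", "ty", "tz": the shift along the tool's x, y, z each as a share of 0.04 m, from -1 to 1; "grip": the gripper command: -1 is fully open, 1 is shut, values between are in proportion. A call has 1 to 8 rows; each row shifts and turns the pose as measured when the row begins, along the tool's axes as they then stand; what a row does not reach is not made up. A row lasts 1/12 s, in which the tool goes at most 41.7 mm and 7.16 degrees, less where a joint would pass 70% of its speed; a pose out of reach is approached as far as the arm can. A call with a number of a shift or a turn outside -1 to 1 is refused whole. A call with a gripper value outside its range is refused whole. The fingers move at their own pace and stop on an object; FORCE is the grip in N (left out, the last holds). Time passes only in rows, so rows that do not move let the fingers close. It gives the time, the measured TCP pose, the force and the opening at its end, in the units of the state.
- ctrl.get_obs(): the state, without advancing time (a new reading comes with each control period).
- ctrl.camera(name): name is "side" or "top" or "wrist"; returns a dict with "pixels" (420x560x3 uint8, blue, green, red), "fx", "fy", "cx", "cy" (pixels), "world_from_camera" (4x4, takes a point from camera to world coordinates). Camera axes: x right, y up, looking along -z (the intrinsics and any distortion apply to the point x, -y, -z); pixel columns grow to the right and rows downward; lengths in m; the calibration is good to about 2 mm. A picture is of the moment at which its call begins. There is no depth.
- ctrl.hand_in(): hands the job in, once; it reports no verdict.
The state is a dict: "time_s": time; "qpos": joint angles; "joint_vel": joint speeds; "tau": joint torques, N m; "ee_pos": TCP position; "eef_rot": TCP orientation; "force": force on the tool from outside, world axes, zero at the start; "moment": the same for the moment, N m; "grip_width": finger opening in m.
Only numpy, scipy, OpenCV 4.12 (cv2) and the standard library are available. Lean on these libraries where they do the work, as an engineer would, in place of code of your own. Each camera call takes 0.05 s, during which the arm holds its last target.

TASK

The ingredient tray has been washed and lies upside down on the draining mat: turn it the right way up and slide it, rear end first, into the empty middle bay of the chopping stand. Press it gently to the end of its travel so that the push-push latch catches, then let go and make sure that it has stayed in, level with its neighbours. Do not ram it, and do not disturb the other things.

Things in the scene. Friction and masses are not known exactly. Their poses are not given: they have to be found in the camera images.
- tray: White plastic drawer tray, 160 mm long (own x), 64 mm wide (own y), 50 mm high (own z), about 0.28 kg, walls 3 mm, slides easily on steel. Origin: centre of its underside. Own x points from the front panel (x = -80 mm) to the rear (+80 mm), own z from the underside (0) to the open rim (50 mm). It starts upside down on the mat, rim down, front panel to the robot's left.
- tray_front (a point): Centre of the outer face of the tray's front panel, the place to press: 25 mm above the underside. The panel is 8 mm thick, as wide and as high as the tray. Axes as the tray's.
- tray_rear (a point): Centre of the tray's rear end, 25 mm above the underside. The end is flat, so the tray can stand upright on it. The floor lies 16 mm above the underside; beneath it, open to the rear, hangs the latch's heart-shaped cam track; the tray glides on the lower edges of its two sides.
- stand: Chopping stand, fixed: red board 290 mm wide, top 73 mm above the worktop, on a steel frame 249 mm wide, 202 mm deep, over three bays 79 mm apart, open below: trays glide on the worktop. Outer bays: trays that are home. Origin: on the worktop, centre of the middle bay's mouth; x into the bay (to the robot's left and somewhat away from it). Bay 67 mm wide, 71 at the flared mouth, 56 high.
- bay_home (a point): Where the tray's origin lies when the tray is latched: on the worktop, 62 mm inside the mouth. The tray's front panel then stands 18 mm out of the bay's mouth, level with its neighbours' fronts. Axes as the stand's. From 38 mm before home a spring pushes the tray outwards, 4 N rising to 7 N; with friction it takes some 6 to 11 N to press it in. Sideways play 1.5 mm each way.
- bay_end (a point): Where the centre of the tray's front face is at the end of its travel (rigid stop), 12 mm deeper than home and 6 mm out of the mouth. The latch swings over 8 mm deeper than home; let go, the tray springs back to home and stays. Pressed less, it comes back out to 38 mm before home and can be pressed anew; pressing a latched tray to the end releases it. Axes as the stand's.
- mat: Black ribbed rubber draining mat, 140 x 240 mm, fixed, top 10 mm above the worktop. Origin at the centre of its underside.
- bowl: Steel bowl, bystander, 150 mm across and 65 mm high. Origin at the centre of its underside.
- jar: Glass jar with steel cap, bystander, 48 mm across and 95 mm high. Origin at the centre of its underside.
- mill: Dark wooden pepper mill, bystander, 54 mm across and 155 mm high. Origin at the centre of its underside.
There are look-alikes about, which are no part of the job. What is meant by the tray is not orange, pink or turquoise, and is the smaller of those in its own colour.

How it is judged:
By the outcome, as a careful person would: the job done as asked, in the order asked, and still so for the second after the job is handed in, with the robot touching nothing.
It also fails if it takes over 70 s, if anything falls off the work surface, if the arm or the gripper's body presses on something with over 40 N, if the wrist force passes 120 N, or if a joint passes its speed limit or range.

## Working session

There is one attempt and no reset: what is moved stays moved. The work goes in short steps, Python scripts to look and compute and a shell command to move; the robot and the scene stay as the last step left them, time stands still between calls to the robot, and variables do not carry over. Pictures are saved under pics/ and viewed, and the job is handed in when it is done.

```bash
mkdir -p pics; cat > h.py <<'E'
from station import ctrl
import numpy as np, cv2
from scipy.spatial.transform import Rotation as R
def shot(n,f,crop=None,scale=1):
    c=ctrl.camera(n); p=np.ascontiguousarray(c["pixels"])
    np.savez('pics/'+f+'.npz',**{k:c[k] for k in c})
    if crop: u0,v0,u1,v1=crop; p=p[v0:v1,u0:u1]
    if scale!=1: p=cv2.resize(p,None,fx=scale,fy=scale,interpolation=cv2.INTER_CUBIC)
    cv2.imwrite('pics/'+f+'.png',p); return c
def unproj(c,u,v,z):
    d=np.array([(u-c["cx"])/c["fx"],-(v-c["cy"])/c["fy"],-1.]); T=np.array(c["world_from_camera"])
    d=T[:3,:3]@d; o=T[:3,3]; return o+d*(z-o[2])/d[2]
def proj(c,p):
    T=np.array(c["world_from_camera"]); q=T[:3,:3].T@(np.array(p)-T[:3,3])
    return c["cx"]+c["fx"]*q[0]/-q[2], c["cy"]+c["fy"]*-q[1]/-q[2]
E
python3 - <<'E'
from h import *
for n in("top","side","wrist"):
    c=shot(n,n+"0"); print(n,[k for k in c],c["fx"],c["cx"],c["cy"],np.round(c["world_from_camera"],3).tolist())
o=ctrl.get_obs()
for k in o: print(k,np.round(o[k],3))
E
```

```text
top ['pixels', 'fx', 'fy', 'cx', 'cy', 'world_from_camera'] 520.2643212925223 283.26326099165726 215.43023258424472 [[-0.021, 0.984, -0.176, 0.271], [-1.0, -0.022, -0.004, -0.178], [-0.008, 0.176, 0.984, 1.633], [0.0, 0.0, 0.0, 1.0]]
side ['pixels', 'fx', 'fy', 'cx', 'cy', 'world_from_camera'] 416.35004681739434 285.8533375100362 203.82544883497965 [[0.956, 0.152, -0.25, 0.306], [-0.292, 0.557, -0.778, -0.955], [0.021, 0.817, 0.577, 0.646], [0.0, 0.0, 0.0, 1.0]]
wrist ['pixels', 'fx', 'fy', 'cx', 'cy', 'world_from_camera'] 316.92441359407206 279.1718784555171 211.865907113667 [[0.29, -0.927, -0.239, 0.089], [0.957, 0.28, 0.074, 0.547], [-0.002, -0.251, 0.968, 0.383], [0.0, 0.0, 0.0, 1.0]]
time_s 0.15
qpos [ 1.21   0.3    1.521  0.     1.321 -0.067]
joint_vel [ 0.    -0.002 -0.001 -0.    -0.     0.   ]
tau [ 1.0000e-03 -5.3197e+01 -3.5282e+01  7.1000e-02  2.4000e-02 -0.0000e+00]
ee_pos [0.159 0.526 0.302]
eef_rot [-3.141 -0.     2.848]
force [-0.545 -0.025 -0.688]
moment [0.01  0.006 0.011]
grip_width 0.093
```

View pics/top0.png

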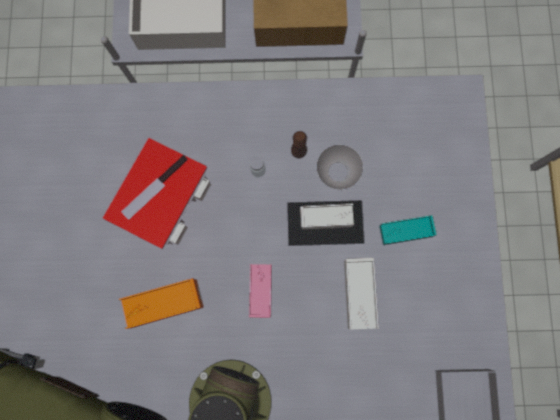

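View pics/side0.png

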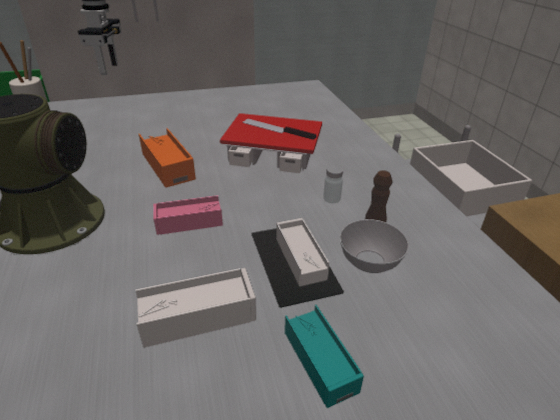

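View pics/wrist0.png

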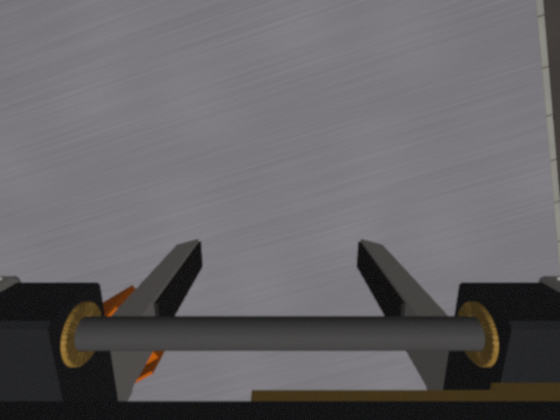

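```bash
python3 - <<'E'
from h import *
t=cv2.imread('pics/top0.png'); s=cv2.imread('pics/side0.png')
cv2.imwrite('pics/c1.png',cv2.resize(t[185:260,270:380],None,fx=7,fy=7,interpolation=cv2.INTER_CUBIC))
cv2.imwrite('pics/c2.png',cv2.resize(t[130:255,95:225],None,fx=5.5,fy=4.5*1.2,interpolation=cv2.INTER_CUBIC)[:600])
cv2.imwrite('pics/c3.png',cv2.resize(s[205:305,240:350],None,fx=6,fy=6,interpolation=cv2.INTER_CUBIC))
cv2.imwrite('pics/c4.png',cv2.resize(s[105:180,210:335],None,fx=6,fy=6,interpolation=cv2.INTER_CUBIC))
E
```

```text
(no output)
```

View pics/c1.png

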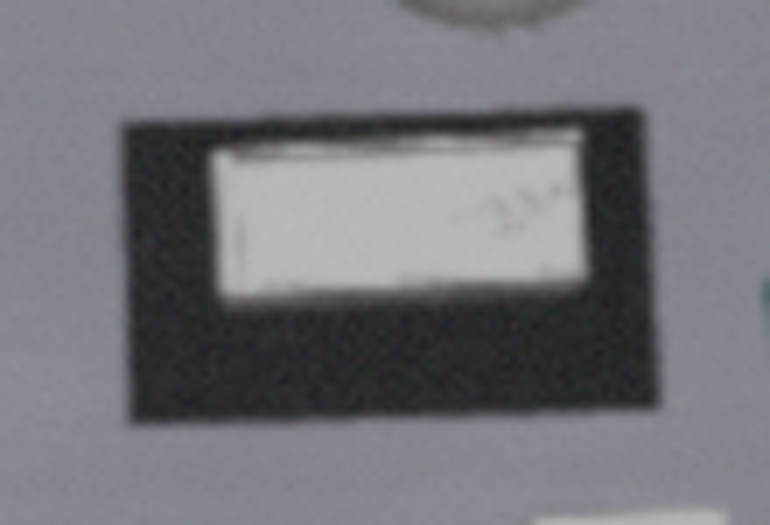

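View pics/c2.png

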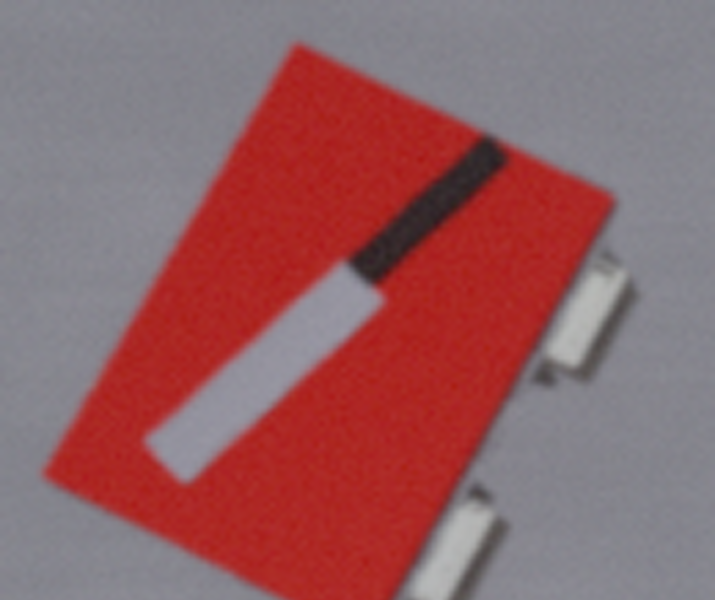

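View pics/c3.png

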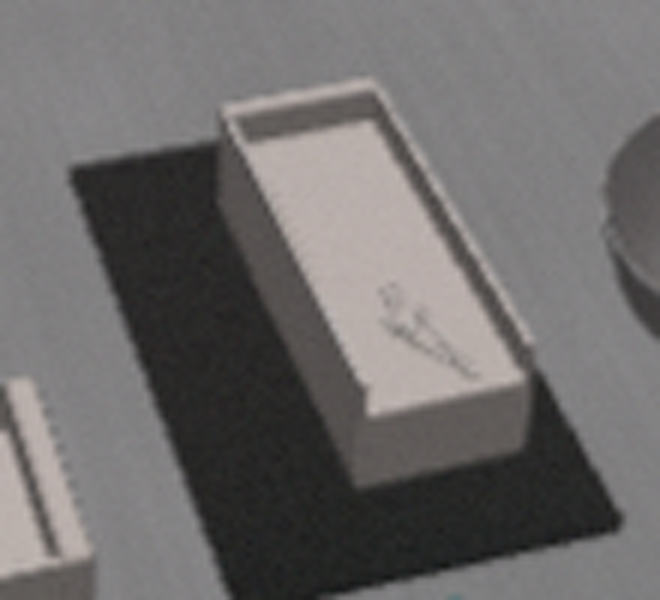

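View pics/c4.png

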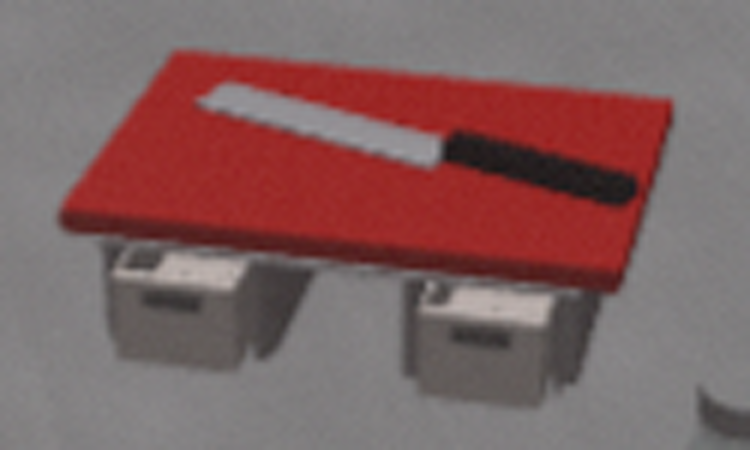

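```bash
python3 - <<'E'
from h import *
c=dict(np.load('pics/top0.npz')); s=dict(np.load('pics/side0.npz'))
print("tray top-cam z=.06")
P=[unproj(c,270+u/7,185+v/7,.06)[:2] for u,v in((212,150),(583,132),(588,285),(219,296))]
print(np.round(P,4)); 
for a in range(4): print(np.round(np.linalg.norm(P[a]-P[(a+1)%4]),4))
print(np.mean(P,0),np.degrees(np.arctan2(*(P[1]-P[0])[::-1])))
print("tray side")
Q=[unproj(s,240+u/6,205+v/6,.06)[:2] for u,v in((222,108),(375,80),(532,350),(372,412))]
print(np.round(Q,4),np.mean(Q,0))
for a in range(4): print(np.round(np.linalg.norm(Q[a]-Q[(a+1)%4]),4))
print("board top")
B=[unproj(c,u,v,.073)[:2] for u,v in((149.5,138),(206.8,167),(163,248),(103.4,218))]
print(np.round(B,4),np.mean(B,0)); 
for a in range(4):
  d=B[(a+1)%4]-B[a];print(np.round(np.linalg.norm(d),4),np.degrees(np.arctan2(d[1],d[0])))
print("board side")
B=[unproj(s,210+u/6,105+v/6,.073)[:2] for u,v in((180,50),(673,100),(622,278),(62,212))]
print(np.round(B,4),np.mean(B,0)); 
for a in range(4):
  d=B[(a+1)%4]-B[a];print(np.round(np.linalg.norm(d),4),np.degrees(np.arctan2(d[1],d[0])))
print("mat",[np.round(unproj(c,270+u/7,185+v/7,.01)[:2],4) for u,v in((122,122),(643,108),(660,405),(130,422))])
print("fronts side")
for u,v in((115,280),(240,295),(422,325),(548,345)): print(np.round(unproj(s,210+u/6,105+v/6,.05),4))
cv2.imwrite('pics/c5.png',cv2.resize(c["pixels"][165:250,150:220],None,fx=7,fy=7,interpolation=cv2.INTER_CUBIC))
E
```

```text
tray top-cam z=.06
[[ 0.5804 -0.2242]
 [ 0.5847 -0.3876]
 [ 0.5166 -0.3867]
 [ 0.5153 -0.2255]]
0.1634
0.0681
0.1612
0.065
[ 0.54923441 -0.30597919] -88.48329755471009
tray side
[[ 0.5187 -0.2326]
 [ 0.5807 -0.2314]
 [ 0.5832 -0.3889]
 [ 0.5214 -0.4021]] [ 0.55101377 -0.31375214]
0.0621
0.1575
0.0632
0.1695
board top
[[0.8072 0.2428]
 [0.709  0.0626]
 [0.4595 0.1937]
 [0.5556 0.3776]] [0.63284587 0.21917943]
0.2053 -118.58306619104154
0.2818 152.27445305142925
0.2076 62.4220225026418
0.2855 -28.179607635197446
board side
[[0.5601 0.3723]
 [0.8096 0.2381]
 [0.7103 0.0492]
 [0.4608 0.1871]] [0.635203   0.21168489]
0.2833 -28.280170000122517
0.2133 -117.71829811118211
0.2851 151.069763418534
0.2101 61.81537972108139
mat [array([ 0.6041, -0.1851]), array([ 0.6051, -0.4219]), array([ 0.4693, -0.423 ]), array([ 0.4669, -0.1856])]
fronts side
[0.4799 0.1522 0.05  ]
[0.5366 0.1211 0.05  ]
[0.6153 0.0689 0.05  ]
[0.6684 0.0345 0.05  ]
```

View pics/c5.png

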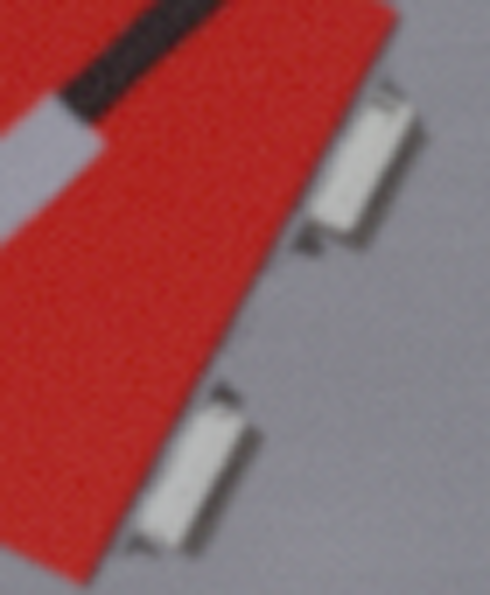

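```bash
cat >> h.py <<'E'
from scipy.spatial.transform import Slerp
def orient(az,tilt):
    """tool x along azimuth az (deg) when down; tilt>0: tool z tips toward az. returns R"""
    R0=R.from_euler('z',az,degrees=True)*R.from_euler('x',180,degrees=True)
    return R0*R.from_euler('y',tilt,degrees=True)
def cur():
    o=ctrl.get_obs(); r=R.from_euler('xyz',o["eef_rot"]); p=np.array(o["ee_pos"]); return p,r,p+r.as_matrix()[:,2]*.078,o
def plan(G,az,tilt,n=None,smax=1.,amax=1.,at=.078):
    p,r,g,o=cur(); g=p+r.as_matrix()[:,2]*at; rt=orient(az,tilt); G=np.array(G,float)
    ang=(r.inv()*rt).magnitude()
    if n is None: n=int(np.ceil(max(np.linalg.norm(G-g)/.04/smax,np.degrees(ang)/4/amax,1)-1e-6))
    sl=Slerp([0,1],R.concatenate([r,rt])); P,Q=p,r
    print("n",n,"cur g",np.round(g,4),"dist",np.round(G-g,4),"ang",round(np.degrees(ang),1))
    last=None;cnt=0
    for i in range(1,n+1):
        q=sl(i/n); pp=g+(G-g)*i/n-q.as_matrix()[:,2]*at
        t=Q.inv().apply(pp-P)/.04; w=np.degrees((Q.inv()*q).as_rotvec())/4
        print(i,"t",np.round(t,2),"r",np.round(w,2)); P,Q=pp,q
def st():
    p,r,g,o=cur(); m=r.as_matrix()
    z=m[:,2];x=m[:,0];y=m[:,1]
    print("t",round(o["time_s"],2),"g",np.round(g,4),"z",np.round(z,3),"y",np.round(y,3),"q",np.round(o["qpos"],2),"F",np.round(o["force"],1),"w",round(o["grip_width"],4))
E
python3 - <<'E'
from h import *
c=dict(np.load('pics/top0.npz'))
print("bystanders", [np.round(unproj(c,u,v,z),3) for u,v,z in((257,166,.095),(299,145,.155),(340,167,.03))])
print("pink",[np.round(unproj(c,u,v,.03),3) for u,v in((250,265),(271,265),(271,317))])
print("fronts z=.05",[np.round(unproj(c,150+u/7,165+v/7,.05),4) for u,v in((418,105),(352,238),(250,412),(188,545))])
st()
plan([.55,-.278,.2],91,0)
E
```

```text
bystanders [array([ 0.702, -0.094,  0.095]), array([ 0.747, -0.223,  0.155]), array([ 0.711, -0.355,  0.03 ])]
pink [array([ 0.406, -0.065,  0.03 ]), array([ 0.405, -0.13 ,  0.03 ]), array([ 0.248, -0.127,  0.03 ])]
fronts z=.05 [array([0.6732, 0.0568, 0.05  ]), array([0.613 , 0.0859, 0.05  ]), array([0.5356, 0.1304, 0.05  ]), array([0.4772, 0.1569, 0.05  ])]
t 0.15 g [0.1592 0.5263 0.2242] z [-0.    -0.001 -1.   ] y [ 0.29   0.957 -0.001] q [ 1.21  0.3   1.52  0.    1.32 -0.07] F [-0.5 -0.  -0.7] w 0.0934
n 23 cur g [0.1592 0.5263 0.2242] dist [ 0.3908 -0.8043 -0.0242] ang 72.2
1 t [-0.66 -0.71  0.03] r [-0.    0.    0.78]
2 t [-0.7  -0.68  0.03] r [-0.    0.    0.78]
3 t [-0.73 -0.64  0.03] r [-0.    0.    0.78]
4 t [-0.77 -0.6   0.03] r [-0.    0.    0.78]
5 t [-0.8  -0.55  0.03] r [-0.    0.    0.78]
6 t [-0.83 -0.51  0.03] r [-0.    0.    0.78]
7 t [-0.85 -0.46  0.03] r [-0.    0.    0.78]
8 t [-0.88 -0.42  0.03] r [-0.    0.    0.78]
9 t [-0.9  -0.37  0.03] r [-0.    0.    0.78]
10 t [-0.92 -0.32  0.03] r [-0.    0.    0.78]
11 t [-0.93 -0.27  0.03] r [-0.    0.    0.78]
12 t [-0.95 -0.21  0.03] r [-0.    0.    0.78]
13 t [-0.96 -0.16  0.03] r [-0.    0.    0.78]
14 t [-0.97 -0.11  0.03] r [-0.    0.    0.78]
15 t [-0.97 -0.06  0.03] r [-0.    0.    0.78]
16 t [-0.97 -0.    0.03] r [-0.    0.    0.78]
17 t [-0.97  0.05  0.03] r [-0.    0.    0.78]
18 t [-0.97  0.1   0.03] r [-0.    0.    0.78]
19 t [-0.96  0.16  0.03] r [-0.    0.    0.78]
20 t [-0.95  0.21  0.03] r [-0.    0.    0.78]
21 t [-0.94  0.26  0.03] r [-0.    0.    0.78]
22 t [-0.92  0.31  0.03] r [-0.    0.    0.78]
23 t [-0.9   0.36  0.03] r [-0.    0.    0.78]
```

```bash
python3 -m pendant '[{"tx":-0.66,"ty":-0.71,"rz":0.78,"grip":-1},{"tx":-0.7,"ty":-0.68,"rz":0.78,"grip":-1},{"tx":-0.73,"ty":-0.64,"rz":0.78,"grip":-1},{"tx":-0.77,"ty":-0.6,"rz":0.78,"grip":-1},{"tx":-0.8,"ty":-0.55,"rz":0.78,"grip":-1},{"tx":-0.83,"ty":-0.51,"rz":0.78,"grip":-1},{"tx":-0.85,"ty":-0.46,"rz":0.78,"grip":-1},{"tx":-0.88,"ty":-0.42,"rz":0.78,"grip":-1}]'
python3 - <<'E'
from h import *
st(); plan([.55,-.278,.2],91,0)
E
```

```text
t 0.15 g [0.1592 0.5263 0.2242] z [-0.    -0.001 -1.   ] y [ 0.29   0.957 -0.001] q [ 1.21  0.3   1.52  0.    1.32 -0.07] F [-0.5 -0.  -0.7] w 0.0934
n 23 cur g [0.1592 0.5263 0.2242] dist [ 0.3908 -0.8043 -0.0242] ang 72.2
1 t [-0.66 -0.71  0.03] r [-0.    0.    0.78]
2 t [-0.7  -0.68  0.03] r [-0.    0.    0.78]
3 t [-0.73 -0.64  0.03] r [-0.    0.    0.78]
4 t [-0.77 -0.6   0.03] r [-0.    0.    0.78]
5 t [-0.8  -0.55  0.03] r [-0.    0.    0.78]
6 t [-0.83 -0.51  0.03] r [-0.    0.    0.78]
7 t [-0.85 -0.46  0.03] r [-0.    0.    0.78]
8 t [-0.88 -0.42  0.03] r [-0.    0.    0.78]
9 t [-0.9  -0.37  0.03] r [-0.    0.    0.78]
10 t [-0.92 -0.32  0.03] r [-0.    0.    0.78]
11 t [-0.93 -0.27  0.03] r [-0.    0.    0.78]
12 t [-0.95 -0.21  0.03] r [-0.    0.    0.78]
13 t [-0.96 -0.16  0.03] r [-0.    0.    0.78]
14 t [-0.97 -0.11  0.03] r [-0.    0.    0.78]
15 t [-0.97 -0.06  0.03] r [-0.    0.    0.78]
16 t [-0.97 -0.    0.03] r [-0.    0.    0.78]
17 t [-0.97  0.05  0.03] r [-0.    0.    0.78]
18 t [-0.97  0.1   0.03] r [-0.    0.    0.78]
19 t [-0.96  0.16  0.03] r [-0.    0.    0.78]
20 t [-0.95  0.21  0.03] r [-0.    0.    0.78]
21 t [-0.94  0.26  0.03] r [-0.    0.    0.78]
22 t [-0.92  0.31  0.03] r [-0.    0.    0.78]
23 t [-0.9   0.36  0.03] r [-0.    0.    0.78]$[0]: bad value
```

```bash
python3 -m pendant '[{"rx":0,"ry":0,"rz":0.78,"tx":-0.66,"ty":-0.71,"tz":0.03,"grip":-1}]'; python3 -c "
from h import *
st()"
```

```text
time_s: 0.23
ee_pos: [0.1749, 0.4937, 0.3003]
eef_rot: [-3.141, -0.001, 2.797]
force: [1.0, -0.3, 0.5]
grip_width: 0.0944
t 0.23 g [0.1749 0.4937 0.2223] z [-0.001 -0.001 -1.   ] y [ 0.338  0.941 -0.001] q [ 1.16  0.24  1.6   0.    1.3  -0.07] F [ 1.  -0.3  0.5] w 0.0944
```

```bash
python3 -m pendant '[{"rx":0,"ry":0,"rz":0.78,"tx":-0.7,"ty":-0.68,"tz":0.02,"grip":-1},{"rx":0,"ry":0,"rz":0.78,"tx":-0.73,"ty":-0.64,"tz":0.02,"grip":-1},{"rx":0,"ry":0,"rz":0.78,"tx":-0.77,"ty":-0.6,"tz":0.02,"grip":-1},{"rx":0,"ry":0,"rz":0.78,"tx":-0.8,"ty":-0.55,"tz":0.02,"grip":-1},{"rx":0,"ry":0,"rz":0.78,"tx":-0.83,"ty":-0.51,"tz":0.02,"grip":-1},{"rx":0,"ry":0,"rz":0.78,"tx":-0.85,"ty":-0.46,"tz":0.02,"grip":-1},{"rx":0,"ry":0,"rz":0.78,"tx":-0.88,"ty":-0.42,"tz":0.02,"grip":-1},{"rx":0,"ry":0,"rz":0.78,"tx":-0.9,"ty":-0.37,"tz":0.02,"grip":-1}]'
python3 - <<'E'
from h import *
st(); plan([.55,-.278,.2],91,0)
E
```

```text
time_s: 0.9
ee_pos: [0.3112, 0.2012, 0.2916]
eef_rot: [-3.138, 0.001, 2.347]
force: [0.2, 0.6, 0.8]
grip_width: 0.0941
t 0.9 g [0.3111 0.201  0.2136] z [-0.002 -0.004 -1.   ] y [ 0.714  0.7   -0.004] q [ 0.48 -0.1   1.99 -0.    1.26 -0.3 ] F [0.2 0.6 0.8] w 0.0941
n 14 cur g [0.3111 0.201  0.2136] dist [ 0.2389 -0.479  -0.0136] ang 43.5
1 t [-0.91 -0.29  0.03] r [-0.    0.    0.78]
2 t [-0.92 -0.25  0.03] r [-0.    0.    0.78]
3 t [-0.94 -0.19  0.03] r [-0.    0.    0.78]
4 t [-0.95 -0.14  0.03] r [-0.    0.    0.78]
5 t [-0.95 -0.09  0.03] r [-0.    0.    0.78]
6 t [-0.96 -0.04  0.03] r [-0.    0.    0.78]
7 t [-0.96  0.01  0.03] r [-0.    0.    0.78]
8 t [-0.95  0.06  0.03] r [-0.    0.    0.78]
9 t [-0.95  0.11  0.02] r [-0.    0.    0.78]
10 t [-0.94  0.17  0.02] r [-0.    0.    0.78]
11 t [-0.93  0.22  0.02] r [-0.    0.    0.78]
12 t [-0.92  0.27  0.02] r [-0.    0.    0.78]
13 t [-0.9   0.32  0.02] r [-0.    0.    0.78]
14 t [-0.88  0.36  0.02] r [-0.    0.    0.78]
```

```bash
python3 -m pendant '[{"rx":0,"ry":0,"rz":0.78,"tx":-0.91,"ty":-0.29,"tz":0.03,"grip":-1},{"rx":0,"ry":0,"rz":0.78,"tx":-0.92,"ty":-0.25,"tz":0.03,"grip":-1},{"rx":0,"ry":0,"rz":0.78,"tx":-0.94,"ty":-0.19,"tz":0.03,"grip":-1},{"rx":0,"ry":0,"rz":0.78,"tx":-0.95,"ty":-0.14,"tz":0.03,"grip":-1},{"rx":0,"ry":0,"rz":0.78,"tx":-0.95,"ty":-0.09,"tz":0.03,"grip":-1},{"rx":0,"ry":0,"rz":0.78,"tx":-0.96,"ty":-0.04,"tz":0.03,"grip":-1},{"rx":0,"ry":0,"rz":0.78,"tx":-0.96,"ty":0.01,"tz":0.03,"grip":-1},{"rx":0,"ry":0,"rz":0.78,"tx":-0.95,"ty":0.06,"tz":0.03,"grip":-1}]'
python3 - <<'E'
from h import *
st(); plan([.55,-.278,.2],91,-45,n=14)
E
```

```text
time_s: 1.57
ee_pos: [0.4471, -0.0905, 0.2833]
eef_rot: [3.141, 0.003, 1.888]
force: [-0.0, 0.8, 0.4]
grip_width: 0.0942
t 1.57 g [ 0.4472 -0.0907  0.2053] z [ 0.001 -0.003 -1.   ] y [0.95  0.312 0.   ] q [-0.28  0.11  1.8  -0.    1.23 -0.6 ] F [-0.   0.8  0.4] w 0.0942
n 14 cur g [ 0.4472 -0.0907  0.2053] dist [ 0.1028 -0.1873 -0.0053] ang 47.8
1 t [-0.27  0.09  0.01] r [ 0.12 -0.79  0.29]
2 t [-0.26  0.1   0.03] r [ 0.12 -0.79  0.29]
3 t [-0.26  0.1   0.05] r [ 0.12 -0.79  0.29]
4 t [-0.26  0.11  0.07] r [ 0.12 -0.79  0.29]
5 t [-0.25  0.12  0.09] r [ 0.12 -0.79  0.29]
6 t [-0.24  0.13  0.11] r [ 0.12 -0.79  0.29]
7 t [-0.23  0.14  0.13] r [ 0.12 -0.79  0.29]
8 t [-0.22  0.14  0.15] r [ 0.12 -0.79  0.29]
9 t [-0.21  0.15  0.16] r [ 0.12 -0.79  0.29]
10 t [-0.2   0.16  0.18] r [ 0.12 -0.79  0.29]
11 t [-0.19  0.17  0.2 ] r [ 0.12 -0.79  0.29]
12 t [-0.17  0.17  0.21] r [ 0.12 -0.79  0.29]
13 t [-0.16  0.18  0.22] r [ 0.12 -0.79  0.29]
14 t [-0.14  0.19  0.24] r [ 0.12 -0.79  0.29]
```

```bash
python3 -m pendant '[{"rx":0.12,"ry":-0.79,"rz":0.29,"tx":-0.27,"ty":0.09,"tz":0.01,"grip":-1},{"rx":0.12,"ry":-0.79,"rz":0.29,"tx":-0.26,"ty":0.1,"tz":0.03,"grip":-1},{"rx":0.12,"ry":-0.79,"rz":0.29,"tx":-0.26,"ty":0.1,"tz":0.05,"grip":-1},{"rx":0.12,"ry":-0.79,"rz":0.29,"tx":-0.26,"ty":0.11,"tz":0.07,"grip":-1},{"rx":0.12,"ry":-0.79,"rz":0.29,"tx":-0.25,"ty":0.12,"tz":0.09,"grip":-1},{"rx":0.12,"ry":-0.79,"rz":0.29,"tx":-0.24,"ty":0.13,"tz":0.11,"grip":-1},{"rx":0.12,"ry":-0.79,"rz":0.29,"tx":-0.23,"ty":0.14,"tz":0.13,"grip":-1},{"rx":0.12,"ry":-0.79,"rz":0.29,"tx":-0.22,"ty":0.14,"tz":0.15,"grip":-1}]'
python3 - <<'E'
from h import *
st(); shot("wrist","w1"); plan([.55,-.278,.15],91,-45)
E
```

```text
time_s: 2.23
ee_pos: [0.5055, -0.1757, 0.2716]
eef_rot: [-3.11, 0.465, 1.71]
force: [-0.5, 0.6, 0.7]
grip_width: 0.0943
t 2.23 g [ 0.5079 -0.2107  0.2019] z [ 0.031 -0.449 -0.893] y [ 0.992  0.124 -0.029] q [-0.27  0.26  1.69 -0.5   1.08 -0.18] F [-0.5  0.6  0.7] w 0.0943
n 5 cur g [ 0.5083 -0.2118  0.2011] dist [ 0.0417 -0.0662 -0.0511] ang 19.1
1 t [-0.08  0.19  0.39] r [ 0.11 -0.9   0.3 ]
2 t [-0.05  0.2   0.4 ] r [ 0.11 -0.9   0.3 ]
3 t [-0.02  0.2   0.41] r [ 0.11 -0.9   0.3 ]
4 t [0.01 0.21 0.41] r [ 0.11 -0.9   0.3 ]
5 t [0.04 0.21 0.42] r [ 0.11 -0.9   0.3 ]
```

View pics/w1.png

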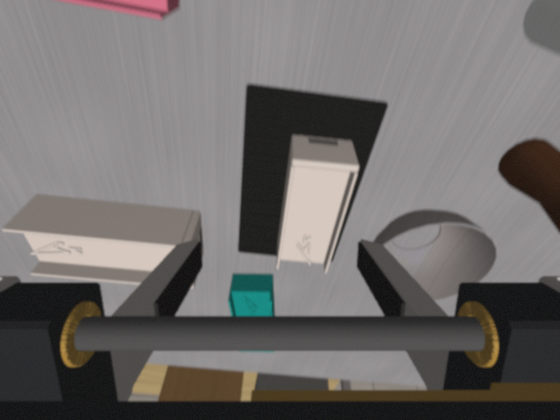

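```bash
python3 - <<'E'
from h import *
c=dict(np.load('pics/w1.npz'))
cv2.imwrite('pics/c6.png',cv2.resize(c["pixels"][125:280,255:385],None,fx=4.5,fy=3.8*1,interpolation=cv2.INTER_CUBIC))
E
```

```text
(no output)
```

View pics/c6.png

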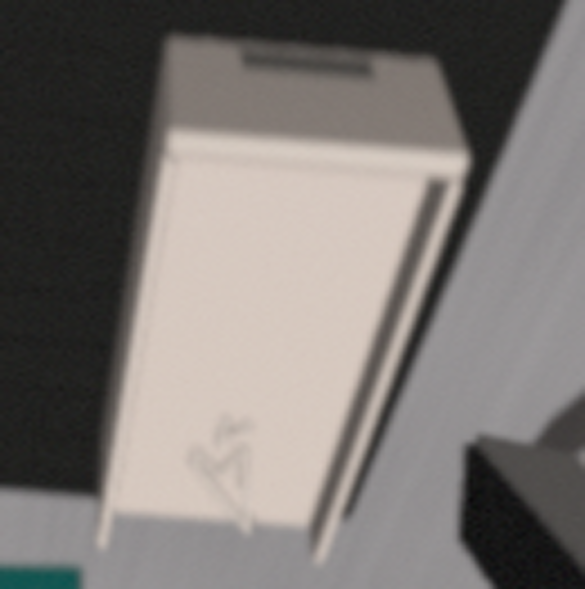

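```bash
python3 - <<'E'
from h import *
c=dict(np.load('pics/w1.npz'))
P=[unproj(c,255+u/4.5,125+v/3.8,.06)[:2] for u,v in((168,132),(469,153),(322,563),(98,550))]
print(np.round(P,4),np.mean(P,0))
for a in range(4):
  d=P[(a+1)%4]-P[a];print(np.round(np.linalg.norm(d),4),np.degrees(np.arctan2(d[1],d[0])))
E
```

```text
[[ 0.5174 -0.2287]
 [ 0.5794 -0.2258]
 [ 0.5851 -0.3866]
 [ 0.5224 -0.3899]] [ 0.55107823 -0.30773543]
0.0621 2.6894874539726548
0.1609 -87.97923845135773
0.0628 -177.00220160081685
0.1612 91.77505207428311
```

```bash
python3 -m pendant '[{"rx":0.11,"ry":-0.95,"rz":0.28,"tx":-0.08,"ty":0.19,"tz":0.39,"grip":-1},{"rx":0.11,"ry":-0.95,"rz":0.28,"tx":-0.05,"ty":0.2,"tz":0.4,"grip":-1},{"rx":0.11,"ry":-0.95,"rz":0.28,"tx":-0.02,"ty":0.2,"tz":0.41,"grip":-1},{"rx":0.11,"ry":-0.95,"rz":0.28,"tx":0.01,"ty":0.21,"tz":0.41,"grip":-1},{"rx":0.11,"ry":-0.95,"rz":0.28,"tx":0.04,"ty":0.21,"tz":0.42,"grip":-1}]'
python3 - <<'E'
from h import *
st(); plan([.5495,-.2775,.11],92,-45,n=3); print("then",orient(92,-45).inv().apply([0,0,-.07])/.04)
E
```

```text
time_s: 2.7
ee_pos: [0.5504, -0.2236, 0.2061]
eef_rot: [3.136, 0.81, 1.588]
force: [0.6, 0.6, 0.2]
grip_width: 0.0941
t 2.7 g [ 0.5518 -0.2801  0.1524] z [ 0.018 -0.724 -0.69 ] y [1.    0.021 0.004] q [-0.24  0.48  1.65 -0.97  1.01  0.28] F [0.6 0.6 0.2] w 0.0941
n 3 cur g [ 0.5518 -0.2801  0.1524] dist [-0.0023  0.0026 -0.0424] ang 1.6
1 t [ 0.25 -0.02  0.23] r [-0.03  0.12 -0.06]
2 t [ 0.25 -0.02  0.23] r [-0.03  0.12 -0.06]
3 t [ 0.25 -0.02  0.23] r [-0.03  0.12 -0.06]
then [ 1.23743687e+00 -2.91433544e-16  1.23743687e+00]
```

```bash
python3 - <<'E'
from h import *
plan([.5495,-.2775,.10],92,-34,n=4); print("then",orient(92,-34).inv().apply([0,0,-.06])/.04/3)
E
```

```text
n 4 cur g [ 0.5518 -0.2801  0.1524] dist [-0.0023  0.0026 -0.0524] ang 12.4
1 t [ 0.14 -0.02  0.22] r [-0.02  0.78 -0.05]
2 t [ 0.13 -0.02  0.23] r [-0.02  0.78 -0.05]
3 t [ 0.12 -0.02  0.24] r [-0.02  0.78 -0.05]
4 t [ 0.11 -0.02  0.25] r [-0.02  0.78 -0.05]
then [ 2.79596452e-01 -2.77555756e-17  4.14518786e-01]
```

```bash
python3 -m pendant '[{"rx":-0.02,"ry":0.78,"rz":-0.05,"tx":0.14,"ty":-0.02,"tz":0.22,"grip":-1},{"rx":-0.02,"ry":0.78,"rz":-0.05,"tx":0.13,"ty":-0.02,"tz":0.23,"grip":-1},{"rx":-0.02,"ry":0.78,"rz":-0.05,"tx":0.12,"ty":-0.02,"tz":0.24,"grip":-1},{"rx":-0.02,"ry":0.78,"rz":-0.05,"tx":0.11,"ty":-0.02,"tz":0.25,"grip":-1},{"rx":0,"ry":0,"rz":0,"tx":0,"ty":0,"tz":0,"grip":-1}]'
python3 - <<'E'
from h import *
st(); plan([.5495,-.2775,.042],92,-34,n=4); shot("wrist","w2")
E
```

```text
time_s: 3.12
ee_pos: [0.5462, -0.233, 0.157]
eef_rot: [-3.129, 0.58, 1.614]
force: [-0.3, -0.5, -0.9]
grip_width: 0.0939
t 3.12 g [ 0.5471 -0.2757  0.0918] z [ 0.011 -0.548 -0.837] y [ 0.999  0.037 -0.011] q [-0.31  0.53  1.64 -0.72  0.9   0.09] F [-0.3 -0.5 -0.9] w 0.0939
n 4 cur g [ 0.5471 -0.2757  0.0918] dist [ 0.0024 -0.0018 -0.0498] ang 1.0
1 t [0.17 0.01 0.27] r [-0.03 -0.05  0.03]
2 t [0.17 0.01 0.27] r [-0.03 -0.05  0.03]
3 t [0.17 0.01 0.27] r [-0.03 -0.05  0.03]
4 t [0.17 0.01 0.27] r [-0.03 -0.05  0.03]
```

View pics/w2.png

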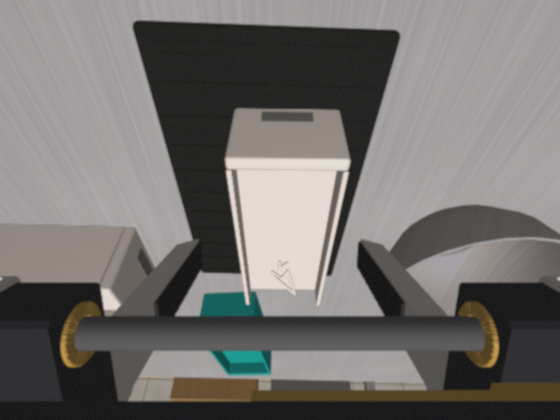

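```bash
python3 -m pendant '[{"rx":0,"ry":0,"rz":0,"tx":0.17,"ty":0.01,"tz":0.27,"grip":-1},{"rx":0,"ry":0,"rz":0,"tx":0.17,"ty":0.01,"tz":0.27,"grip":-1},{"rx":0,"ry":0,"rz":0,"tx":0.17,"ty":0.01,"tz":0.27,"grip":-1},{"rx":0,"ry":0,"rz":0,"tx":0.17,"ty":0.01,"tz":0.27,"grip":-1},{"rx":0,"ry":0,"rz":0,"tx":0,"ty":0,"tz":0,"grip":-1}]'
python3 - <<'E'
from h import *
st(); shot("wrist","w3"); plan([.5495,-.2775,.042],92,-34,n=1)
E
```

```text
time_s: 3.58
ee_pos: [0.5478, -0.2328, 0.1032]
eef_rot: [-3.13, 0.588, 1.615]
force: [-0.8, 0.4, -1.0]
grip_width: 0.0939
t 3.58 g [ 0.5489 -0.276   0.0383] z [ 0.013 -0.554 -0.832] y [ 0.999  0.038 -0.009] q [-0.31  0.62  1.65 -0.79  0.83  0.19] F [-0.8  0.4 -1. ] w 0.0939
n 1 cur g [ 0.5492 -0.2762  0.0393] dist [ 0.0003 -0.0013  0.0027] ang 0.6
1 t [-0.05 -0.   -0.04] r [-0.08 -0.08  0.1 ]
```

View pics/w3.png

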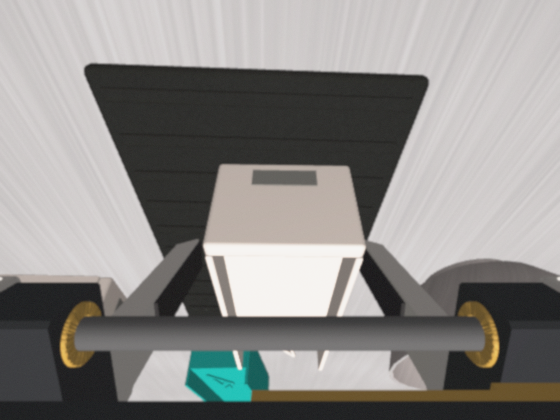

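```bash
python3 -m pendant '[{"rx":0,"ry":0,"rz":0,"tx":0,"ty":0,"tz":0,"grip":1},{"rx":0,"ry":0,"rz":0,"tx":0,"ty":0,"tz":0,"grip":1},{"rx":0,"ry":0,"rz":0,"tx":0,"ty":0,"tz":0,"grip":1},{"rx":0,"ry":0,"rz":0,"tx":0,"ty":0,"tz":0,"grip":1},{"rx":0,"ry":0,"rz":0,"tx":0,"ty":0,"tz":0,"grip":1},{"rx":0,"ry":0,"rz":0,"tx":0,"ty":0,"tz":0,"grip":1}]' 30
python3 - <<'E'
from h import *
st(); plan([.55,-.26,.19],92,-34,n=6)
E
```

```text
time_s: 4.13
ee_pos: [0.5488, -0.2328, 0.1057]
eef_rot: [-3.133, 0.589, 1.614]
force: [-0.3, 0.0, -2.3]
grip_width: 0.0641
t 4.13 g [ 0.55   -0.2761  0.0408] z [ 0.015 -0.555 -0.831] y [ 0.999  0.038 -0.007] q [-0.31  0.61  1.65 -0.79  0.83  0.18] F [-0.3  0.  -2.3] w 0.0641
n 6 cur g [ 0.55   -0.2761  0.0408] dist [-0.      0.0161  0.1492] ang 0.5
1 t [-0.29 -0.   -0.55] r [-0.01 -0.01  0.02]
2 t [-0.29 -0.   -0.55] r [-0.01 -0.01  0.02]
3 t [-0.29 -0.   -0.55] r [-0.01 -0.01  0.02]
4 t [-0.29 -0.   -0.55] r [-0.01 -0.01  0.02]
5 t [-0.29 -0.   -0.55] r [-0.01 -0.01  0.02]
6 t [-0.29  0.   -0.55] r [-0.01 -0.01  0.02]
```

```bash
python3 -m pendant '[{"rx":0,"ry":0,"rz":0,"tx":-0.2,"ty":0,"tz":-0.4,"grip":1},{"rx":0,"ry":0,"rz":0,"tx":-0.29,"ty":0,"tz":-0.55,"grip":1},{"rx":0,"ry":0,"rz":0,"tx":-0.29,"ty":0,"tz":-0.55,"grip":1},{"rx":0,"ry":0,"rz":0,"tx":-0.29,"ty":0,"tz":-0.55,"grip":1},{"rx":0,"ry":0,"rz":0,"tx":-0.29,"ty":0,"tz":-0.55,"grip":1},{"rx":0,"ry":0,"rz":0,"tx":-0.29,"ty":0,"tz":-0.55,"grip":1}]'
python3 - <<'E'
from h import *
st(); plan([.49,-.10,.18],62,56,n=30);shot("wrist","w4")
E
```

```text
time_s: 4.63
ee_pos: [0.5465, -0.2167, 0.245]
eef_rot: [-3.118, 0.581, 1.62]
force: [-0.0, 0.1, -2.6]
grip_width: 0.064
t 4.63 g [ 0.5468 -0.2595  0.1798] z [ 0.003 -0.549 -0.836] y [ 0.999  0.036 -0.02 ] q [-0.28  0.4   1.59 -0.65  1.06 -0.03] F [-0.   0.1 -2.6] w 0.064
n 30 cur g [ 0.5468 -0.2595  0.1798] dist [-0.0568  0.1595  0.0002] ang 93.5
1 t [ 0.01 -0.05 -0.07] r [-0.06  0.73  0.27]
2 t [ 0.02 -0.05 -0.07] r [-0.06  0.73  0.27]
3 t [ 0.02 -0.06 -0.06] r [-0.06  0.73  0.27]
4 t [ 0.02 -0.06 -0.05] r [-0.06  0.73  0.27]
5 t [ 0.02 -0.06 -0.05] r [-0.06  0.73  0.27]
6 t [ 0.02 -0.06 -0.04] r [-0.06  0.73  0.27]
7 t [ 0.03 -0.06 -0.04] r [-0.06  0.73  0.27]
8 t [ 0.03 -0.07 -0.03] r [-0.06  0.73  0.27]
9 t [ 0.03 -0.07 -0.02] r [-0.06  0.73  0.27]
10 t [ 0.03 -0.07 -0.02] r [-0.06  0.73  0.27]
11 t [ 0.03 -0.07 -0.01] r [-0.06  0.73  0.27]
12 t [ 0.03 -0.08 -0.01] r [-0.06  0.73  0.27]
13 t [ 0.02 -0.08  0.  ] r [-0.06  0.73  0.27]
14 t [ 0.02 -0.08  0.01] r [-0.06  0.73  0.27]
15 t [ 0.02 -0.08  0.01] r [-0.06  0.73  0.27]
16 t [ 0.02 -0.08  0.02] r [-0.06  0.73  0.27]
17 t [ 0.02 -0.09  0.02] r [-0.06  0.73  0.27]
18 t [ 0.01 -0.09  0.03] r [-0.06  0.73  0.27]
19 t [ 0.01 -0.09  0.03] r [-0.06  0.73  0.27]
20 t [ 0.01 -0.09  0.04] r [-0.06  0.73  0.27]
21 t [ 0.   -0.1   0.04] r [-0.06  0.73  0.27]
22 t [ 0.   -0.1   0.05] r [-0.06  0.73  0.27]
23 t [-0.   -0.1   0.05] r [-0.06  0.73  0.27]
24 t [-0.01 -0.1   0.06] r [-0.06  0.73  0.27]
25 t [-0.01 -0.1   0.06] r [-0.06  0.73  0.27]
26 t [-0.02 -0.11  0.07] r [-0.06  0.73  0.27]
27 t [-0.02 -0.11  0.07] r [-0.06  0.73  0.27]
28 t [-0.03 -0.11  0.07] r [-0.06  0.73  0.27]
29 t [-0.03 -0.11  0.08] r [-0.06  0.73  0.27]
30 t [-0.04 -0.11  0.08] r [-0.06  0.73  0.27]
```

View pics/w4.png

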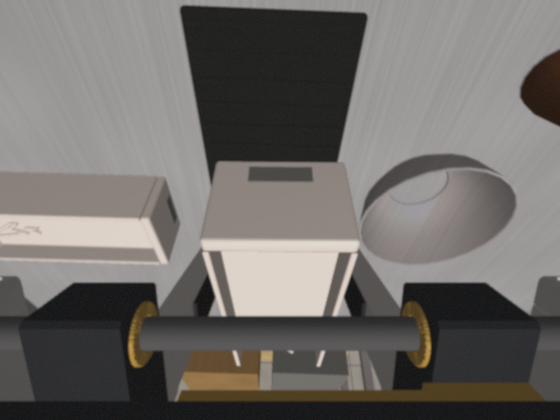

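```bash
python3 -m pendant '[{"rx":-0.06,"ry":0.73,"rz":0.27,"tx":0.02,"ty":-0.05,"tz":-0.07,"grip":1},{"rx":-0.06,"ry":0.73,"rz":0.27,"tx":0.02,"ty":-0.05,"tz":-0.07,"grip":1},{"rx":-0.06,"ry":0.73,"rz":0.27,"tx":0.02,"ty":-0.06,"tz":-0.06,"grip":1},{"rx":-0.06,"ry":0.73,"rz":0.27,"tx":0.02,"ty":-0.06,"tz":-0.05,"grip":1},{"rx":-0.06,"ry":0.73,"rz":0.27,"tx":0.02,"ty":-0.06,"tz":-0.05,"grip":1},{"rx":-0.06,"ry":0.73,"rz":0.27,"tx":0.02,"ty":-0.06,"tz":-0.04,"grip":1},{"rx":-0.06,"ry":0.73,"rz":0.27,"tx":0.03,"ty":-0.06,"tz":-0.04,"grip":1},{"rx":-0.06,"ry":0.73,"rz":0.27,"tx":0.03,"ty":-0.07,"tz":-0.03,"grip":1}]'
python3 -m pendant '[{"rx":-0.06,"ry":0.73,"rz":0.27,"tx":0.03,"ty":-0.07,"tz":-0.02,"grip":1},{"rx":-0.06,"ry":0.73,"rz":0.27,"tx":0.03,"ty":-0.07,"tz":-0.02,"grip":1},{"rx":-0.06,"ry":0.73,"rz":0.27,"tx":0.03,"ty":-0.07,"tz":-0.01,"grip":1},{"rx":-0.06,"ry":0.73,"rz":0.27,"tx":0.03,"ty":-0.08,"tz":-0.01,"grip":1},{"rx":-0.06,"ry":0.73,"rz":0.27,"tx":0.02,"ty":-0.08,"tz":0,"grip":1},{"rx":-0.06,"ry":0.73,"rz":0.27,"tx":0.02,"ty":-0.08,"tz":0,"grip":1},{"rx":-0.06,"ry":0.73,"rz":0.27,"tx":0.02,"ty":-0.08,"tz":0.01,"grip":1},{"rx":-0.06,"ry":0.73,"rz":0.27,"tx":0.02,"ty":-0.08,"tz":0.02,"grip":1}]'
python3 - <<'E'
from h import *
st(); plan([.49,-.10,.16],62,56,n=14)
E
```

```text
time_s: 5.35
ee_pos: [0.5278, -0.2008, 0.2609]
eef_rot: [3.065, 0.153, 1.463]
force: [-0.4, -0.8, -2.8]
grip_width: 0.0634
time_s: 6.02
ee_pos: [0.5024, -0.1881, 0.2554]
eef_rot: [3.043, -0.288, 1.339]
force: [0.2, 0.4, -3.5]
grip_width: 0.0637
t 6.02 g [ 0.5149 -0.1684  0.181 ] z [ 0.16   0.252 -0.954] y [ 0.962 -0.255  0.094] q [-0.52  0.3   1.65  0.33  1.19 -0.4 ] F [ 0.2  0.4 -3.5] w 0.0637
n 14 cur g [ 0.5149 -0.1684  0.181 ] dist [-0.0249  0.0684 -0.021 ] ang 41.2
1 t [-0.   -0.09  0.06] r [-0.06  0.69  0.25]
2 t [-0.   -0.09  0.07] r [-0.06  0.69  0.25]
3 t [-0.01 -0.09  0.07] r [-0.06  0.69  0.25]
4 t [-0.01 -0.09  0.07] r [-0.06  0.69  0.25]
5 t [-0.02 -0.09  0.08] r [-0.06  0.69  0.25]
6 t [-0.02 -0.1   0.08] r [-0.06  0.69  0.25]
7 t [-0.03 -0.1   0.08] r [-0.06  0.69  0.25]
8 t [-0.03 -0.1   0.09] r [-0.06  0.69  0.25]
9 t [-0.04 -0.1   0.09] r [-0.06  0.69  0.25]
10 t [-0.05 -0.1   0.09] r [-0.06  0.69  0.25]
11 t [-0.05 -0.1   0.09] r [-0.06  0.69  0.25]
12 t [-0.06 -0.1   0.09] r [-0.06  0.69  0.25]
13 t [-0.06 -0.1   0.09] r [-0.06  0.69  0.25]
14 t [-0.07 -0.11  0.09] r [-0.06  0.69  0.25]
```

```bash
python3 -m pendant '[{"rx":-0.06,"ry":0.69,"rz":0.25,"tx":0,"ty":-0.09,"tz":0.06,"grip":1},{"rx":-0.06,"ry":0.69,"rz":0.25,"tx":0,"ty":-0.09,"tz":0.07,"grip":1},{"rx":-0.06,"ry":0.69,"rz":0.25,"tx":-0.01,"ty":-0.09,"tz":0.07,"grip":1},{"rx":-0.06,"ry":0.69,"rz":0.25,"tx":-0.01,"ty":-0.09,"tz":0.07,"grip":1},{"rx":-0.06,"ry":0.69,"rz":0.25,"tx":-0.02,"ty":-0.09,"tz":0.08,"grip":1},{"rx":-0.06,"ry":0.69,"rz":0.25,"tx":-0.02,"ty":-0.1,"tz":0.08,"grip":1},{"rx":-0.06,"ry":0.69,"rz":0.25,"tx":-0.03,"ty":-0.1,"tz":0.08,"grip":1}]'
python3 -m pendant '[{"rx":-0.06,"ry":0.69,"rz":0.25,"tx":-0.03,"ty":-0.1,"tz":0.09,"grip":1},{"rx":-0.06,"ry":0.69,"rz":0.25,"tx":-0.04,"ty":-0.1,"tz":0.09,"grip":1},{"rx":-0.06,"ry":0.69,"rz":0.25,"tx":-0.05,"ty":-0.1,"tz":0.09,"grip":1},{"rx":-0.06,"ry":0.69,"rz":0.25,"tx":-0.05,"ty":-0.1,"tz":0.09,"grip":1},{"rx":-0.06,"ry":0.69,"rz":0.25,"tx":-0.06,"ty":-0.1,"tz":0.09,"grip":1},{"rx":-0.06,"ry":0.69,"rz":0.25,"tx":-0.06,"ty":-0.1,"tz":0.09,"grip":1},{"rx":-0.06,"ry":0.69,"rz":0.25,"tx":-0.07,"ty":-0.11,"tz":0.09,"grip":1}]'
python3 - <<'E'
from h import *
st(); plan([.49,-.10,.13],62,56,n=3);shot("side","s1");shot("wrist","w5")
E
```

```text
time_s: 6.6
ee_pos: [0.4786, -0.1753, 0.2288]
eef_rot: [3.068, -0.648, 1.223]
force: [0.2, 0.3, -3.5]
grip_width: 0.0637
time_s: 7.18
ee_pos: [0.4544, -0.156, 0.1948]
eef_rot: [-3.103, -0.998, 1.032]
force: [-0.6, -0.5, -2.9]
grip_width: 0.064
t 7.18 g [ 0.4855 -0.0983  0.1526] z [ 0.398  0.74  -0.542] y [ 0.874 -0.486 -0.021] q [-0.71  0.4   1.88  1.    1.35 -0.69] F [-0.6 -0.5 -2.9] w 0.064
n 3 cur g [ 0.4855 -0.0983  0.1526] dist [ 0.0045 -0.0017 -0.0226] ang 2.0
1 t [-0.14  0.05  0.11] r [ 0.02 -0.1  -0.13]
2 t [-0.14  0.05  0.11] r [ 0.02 -0.1  -0.13]
3 t [-0.14  0.04  0.11] r [ 0.02 -0.1  -0.13]
```

View pics/s1.png

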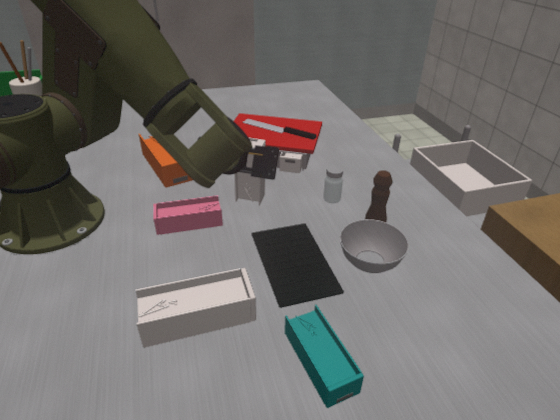

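View pics/w5.png

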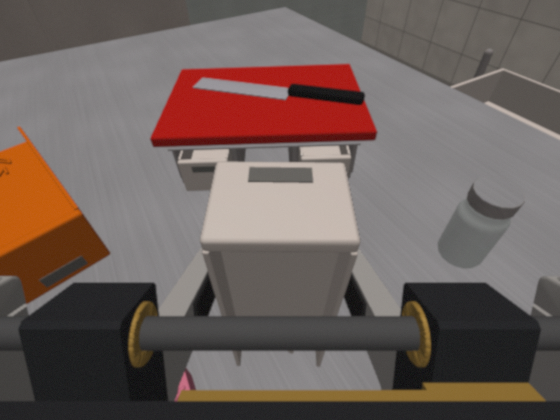

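```bash
python3 -m pendant '[{"rx":0.02,"ry":-0.07,"rz":-0.13,"tx":-0.14,"ty":0.05,"tz":0.11,"grip":1},{"rx":0.02,"ry":-0.07,"rz":-0.13,"tx":-0.14,"ty":0.05,"tz":0.11,"grip":1},{"rx":0.02,"ry":-0.07,"rz":-0.13,"tx":-0.14,"ty":0.04,"tz":0.11,"grip":1},{"rx":0,"ry":0,"rz":0,"tx":-0.1,"ty":0,"tz":0.07,"grip":1},{"rx":0,"ry":0,"rz":0,"tx":0,"ty":0,"tz":0,"grip":1}]'
python3 - <<'E'
from h import *
st(); plan([.49,-.10,.1125],62,56.3,n=3)
E
```

```text
time_s: 7.7
ee_pos: [0.4607, -0.1575, 0.1651]
eef_rot: [3.138, -0.973, 1.089]
force: [-0.0, 0.2, -2.6]
grip_width: 0.0637
t 7.7 g [ 0.4908 -0.1005  0.1212] z [ 0.386  0.731 -0.563] y [ 0.885 -0.466  0.002] q [-0.7   0.46  1.87  0.99  1.31 -0.75] F [-0.   0.2 -2.6] w 0.0637
n 3 cur g [ 0.4908 -0.1005  0.1212] dist [-0.0008  0.0005 -0.0087] ang 0.6
1 t [-0.07 -0.01  0.04] r [-0.01  0.05  0.02]
2 t [-0.07 -0.01  0.04] r [-0.01  0.05  0.02]
3 t [-0.07 -0.01  0.04] r [-0.01  0.05  0.02]
```

```bash
python3 -m pendant '[{"rx":-0.03,"ry":0.05,"rz":0.02,"tx":-0.07,"ty":-0.01,"tz":0.04,"grip":1},{"rx":-0.03,"ry":0.05,"rz":0.02,"tx":-0.07,"ty":-0.01,"tz":0.04,"grip":1},{"rx":0,"ry":0.05,"rz":0,"tx":-0.05,"ty":0,"tz":0.03,"grip":1},{"rx":0,"ry":0,"rz":0,"tx":0,"ty":0,"tz":0,"grip":1}]'
python3 - <<'E'
from h import *
st()
E
python3 -m pendant '[{"rx":0,"ry":0,"rz":0,"tx":-0.03,"ty":0,"tz":0.02,"grip":1},{"rx":0,"ry":0,"rz":0,"tx":-0.03,"ty":0,"tz":0.02,"grip":1}]'

```

```text
time_s: 8.03
ee_pos: [0.4599, -0.1576, 0.1554]
eef_rot: [3.138, -0.984, 1.085]
force: [-0.6, 0.2, -4.5]
grip_width: 0.0638
t 8.03 g [ 0.4905 -0.1003  0.1122] z [ 0.392  0.734 -0.554] y [ 0.883 -0.47   0.002] q [-0.7   0.48  1.88  1.01  1.3  -0.78] F [-0.6  0.2 -4.5] w 0.0638
time_s: 8.2
ee_pos: [0.4602, -0.1578, 0.1533]
eef_rot: [3.136, -0.985, 1.086]
force: [-4.7, -0.6, 15.8]
grip_width: 0.0637
```

```bash
python3 -m pendant '[{"rx":0,"ry":0,"rz":0,"tx":0.015,"ty":0,"tz":-0.01,"grip":1}]'
python3 -m pendant '[{"rx":0,"ry":0,"rz":0,"tx":0,"ty":0,"tz":0,"grip":-0.1},{"rx":0,"ry":0,"rz":0,"tx":0,"ty":0,"tz":0,"grip":-0.3},{"rx":0,"ry":0,"rz":0,"tx":0,"ty":0,"tz":0,"grip":-0.5},{"rx":0,"ry":0,"rz":0,"tx":0,"ty":0,"tz":0,"grip":-0.7},{"rx":0,"ry":0,"rz":0,"tx":0,"ty":0,"tz":0,"grip":-1},{"rx":0,"ry":0,"rz":0,"tx":0,"ty":0,"tz":0,"grip":-1},{"rx":0,"ry":0,"rz":0,"tx":0,"ty":0,"tz":0,"grip":-1}]'
python3 - <<'E'
from h import *
st();shot("wrist","w6")
E
```

```text
time_s: 8.28
ee_pos: [0.4602, -0.1578, 0.1542]
eef_rot: [3.135, -0.986, 1.087]
force: [-0.1, -0.4, -3.7]
grip_width: 0.0639
time_s: 8.87
ee_pos: [0.4606, -0.158, 0.1551]
eef_rot: [3.131, -0.986, 1.089]
force: [0.2, -0.0, -0.8]
grip_width: 0.0926
t 8.87 g [ 0.4914 -0.1008  0.1121] z [ 0.395  0.734 -0.552] y [ 0.882 -0.47   0.006] q [-0.7   0.48  1.88  1.01  1.3  -0.78] F [ 0.2 -0.  -0.8] w 0.0926
```

View pics/w6.png

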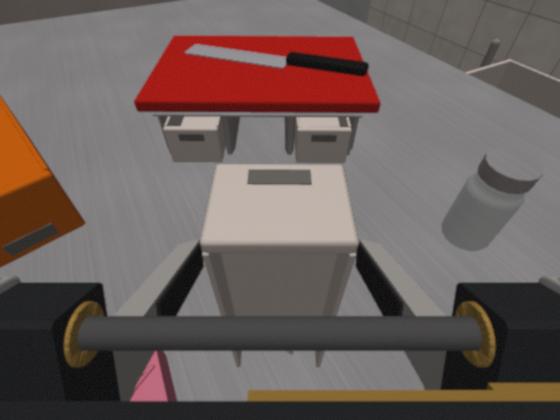

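```bash
python3 - <<'E'
from h import *
c=dict(np.load('pics/w6.npz'))
# tray front panel face (top, z=.160)
P=[unproj(c,u,v,.16)[:2] for u,v in((216,166),(347,165),(354,248),(204,247))]
print("tray top",np.round(P,4),np.mean(P,0))
for a in range(4):
  d=P[(a+1)%4]-P[a];print(np.round(np.linalg.norm(d),4),np.degrees(np.arctan2(d[1],d[0])))
plan([.491,-.1005,.113],62,-34,n=28)
cv2.imwrite('pics/c7.png',cv2.resize(c["pixels"][20:180,135:395],None,fx=3,fy=3,interpolation=cv2.INTER_CUBIC))
E
```

```text
tray top [[ 0.4754 -0.0636]
 [ 0.5321 -0.0925]
 [ 0.505  -0.134 ]
 [ 0.4544 -0.1068]] [ 0.49173992 -0.09920708]
0.0636 -26.9712841037272
0.0496 -123.13506998434625
0.0575 151.718261929448
0.048 64.08083619805488
n 28 cur g [ 0.4914 -0.1008  0.1121] dist [-0.0004  0.0003  0.0009] ang 90.5
1 t [ 0.11 -0.    0.  ] r [ 0.   -0.81  0.  ]
2 t [ 0.11 -0.    0.  ] r [ 0.   -0.81  0.  ]
3 t [ 0.11 -0.    0.  ] r [ 0.   -0.81  0.  ]
4 t [ 0.11 -0.    0.  ] r [ 0.   -0.81  0.  ]
5 t [ 0.11 -0.    0.  ] r [ 0.   -0.81  0.  ]
6 t [ 0.11 -0.    0.  ] r [ 0.   -0.81  0.  ]
7 t [ 0.11 -0.    0.  ] r [ 0.   -0.81  0.  ]
8 t [ 0.11 -0.    0.  ] r [ 0.   -0.81  0.  ]
9 t [ 0.11 -0.    0.  ] r [ 0.   -0.81  0.  ]
10 t [ 0.11 -0.    0.  ] r [ 0.   -0.81  0.  ]
11 t [ 0.11 -0.    0.  ] r [ 0.   -0.81  0.  ]
12 t [ 0.11 -0.    0.  ] r [ 0.   -0.81  0.  ]
13 t [ 0.11 -0.    0.  ] r [ 0.   -0.81  0.  ]
14 t [ 0.11 -0.    0.  ] r [ 0.   -0.81  0.  ]
15 t [ 0.11 -0.    0.  ] r [ 0.   -0.81  0.  ]
16 t [ 0.11 -0.    0.  ] r [ 0.   -0.81  0.  ]
17 t [ 0.11 -0.    0.  ] r [ 0.   -0.81  0.  ]
18 t [ 0.11 -0.    0.  ] r [ 0.   -0.81  0.  ]
19 t [ 0.11 -0.    0.  ] r [ 0.   -0.81  0.  ]
20 t [ 0.11 -0.    0.  ] r [ 0.   -0.81  0.  ]
21 t [ 0.11 -0.    0.  ] r [ 0.   -0.81  0.  ]
22 t [ 0.11 -0.    0.  ] r [ 0.   -0.81  0.  ]
23 t [ 0.11 -0.    0.  ] r [ 0.   -0.81  0.  ]
24 t [ 0.11 -0.    0.  ] r [ 0.   -0.81  0.  ]
25 t [ 0.11 -0.    0.  ] r [ 0.   -0.81  0.  ]
26 t [ 0.11 -0.    0.  ] r [ 0.   -0.81  0.  ]
27 t [ 0.11 -0.    0.  ] r [ 0.   -0.81  0.  ]
28 t [ 0.11 -0.    0.  ] r [ 0.   -0.81  0.  ]
```

View pics/c7.png

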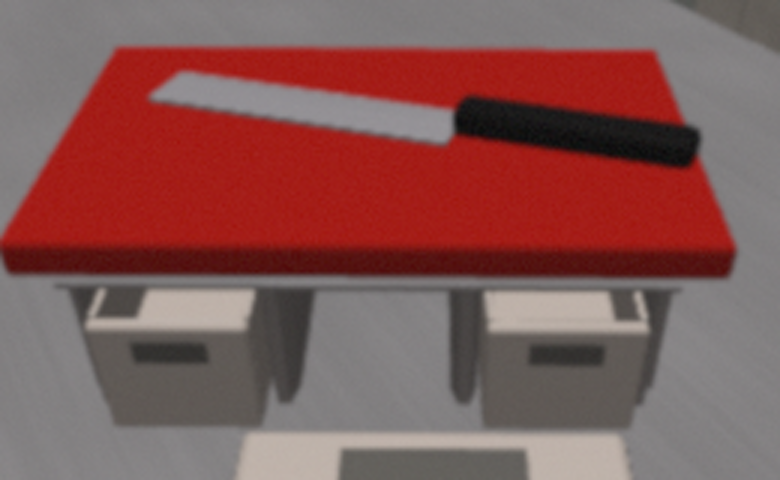

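```bash
python3 - <<'E'
from h import *
c=dict(np.load('pics/w6.npz'))
def f(u,v,z): return unproj(c,135+u/3,20+v/3,z)[:2]
def rep(n,A):
  print(n,np.round(A,4).tolist())
L=[f(115,426,0),f(262,426,0)];Rr=[f(485,429,0),f(632,430,0)]
rep("L",L);rep("R",Rr)
d=Rr[1]-L[0];print(np.linalg.norm(d),np.degrees(np.arctan2(d[1],d[0]))+90, "expected .222")
m=(L[0]+L[1]+Rr[0]+Rr[1])/4;print("mid fronts",m)
T=[f(85,328,.05),f(250,330,.05),f(488,332,.05),f(648,332,.05)];rep("top",T)
d=T[3]-T[0];print(np.linalg.norm(d),np.degrees(np.arctan2(d[1],d[0]))+90,np.mean(T,0))
D=[f(290,401,0),f(461,403,0)];rep("div",D);print(np.mean(D,0))
B=[f(0,247,.073),f(737,250,.073),f(655,50,.073),f(115,47,.073)];rep("board",B)
for a in range(4):
  d=B[(a+1)%4]-B[a];print(np.round(np.linalg.norm(d),4),np.degrees(np.arctan2(d[1],d[0])))
print((B[0]+B[1])/2)
E
```

```text
L [[0.4775, 0.1609], [0.5329, 0.1319]]
R [[0.6162, 0.086], [0.6714, 0.0563]]
0.2203085736972259 61.66630222608025 expected .222
mid fronts [0.57451528 0.10879315]
top [[0.4774, 0.1583], [0.5331, 0.1277], [0.6137, 0.0841], [0.6685, 0.0556]]
0.21699373221340387 61.742374176591696 [0.57317766 0.10641467]
div [[0.55, 0.1423], [0.6158, 0.1063]]
[0.58293608 0.12431624]
board [[0.4591, 0.1896], [0.7074, 0.0581], [0.8041, 0.2382], [0.5536, 0.371]]
0.281 -27.89904066098007
0.2044 61.76409350826121
0.2835 152.07637311362782
0.2045 -117.5239702175047
[0.5832613  0.12383231]
```

```bash
python3 -m pendant '[{"rx":0,"ry":-0.81,"rz":0,"tx":0.11,"ty":0,"tz":0,"grip":-1},{"rx":0,"ry":-0.81,"rz":0,"tx":0.11,"ty":0,"tz":0,"grip":-1},{"rx":0,"ry":-0.81,"rz":0,"tx":0.11,"ty":0,"tz":0,"grip":-1},{"rx":0,"ry":-0.81,"rz":0,"tx":0.11,"ty":0,"tz":0,"grip":-1},{"rx":0,"ry":-0.81,"rz":0,"tx":0.11,"ty":0,"tz":0,"grip":-1}]'
python3 - <<'E'
from h import *
st(); plan([.491,-.1005,.113],62,-34,n=23)
E
```

```text
time_s: 9.33
ee_pos: [0.4667, -0.1462, 0.1711]
eef_rot: [3.137, -0.695, 1.08]
force: [-0.0, -0.8, -0.1]
grip_width: 0.0941
t 9.33 g [ 0.4905 -0.1023  0.1112] z [ 0.305  0.563 -0.768] y [ 0.881 -0.473  0.003] q [-0.61  0.37  1.87  0.78  1.13 -0.55] F [-0.  -0.8 -0.1] w 0.0941
n 23 cur g [ 0.4905 -0.1023  0.1112] dist [0.0005 0.0018 0.0018] ang 73.8
1 t [ 0.11 -0.    0.  ] r [ 0.  -0.8 -0. ]
2 t [ 0.11 -0.    0.  ] r [ 0.  -0.8 -0. ]
3 t [ 0.11 -0.    0.  ] r [ 0.  -0.8 -0. ]
4 t [ 0.11 -0.    0.  ] r [ 0.  -0.8 -0. ]
5 t [ 0.11 -0.    0.  ] r [ 0.  -0.8 -0. ]
6 t [ 0.11 -0.    0.  ] r [ 0.  -0.8 -0. ]
7 t [ 0.11 -0.    0.  ] r [ 0.  -0.8 -0. ]
8 t [ 0.11 -0.    0.  ] r [ 0.  -0.8 -0. ]
9 t [ 0.11 -0.    0.  ] r [ 0.  -0.8 -0. ]
10 t [ 0.11 -0.    0.  ] r [ 0.  -0.8 -0. ]
11 t [ 0.11 -0.    0.  ] r [ 0.  -0.8 -0. ]
12 t [ 0.11 -0.    0.  ] r [ 0.  -0.8 -0. ]
13 t [ 0.11 -0.    0.  ] r [ 0.  -0.8 -0. ]
14 t [ 0.11 -0.    0.  ] r [ 0.  -0.8 -0. ]
15 t [ 0.11 -0.    0.  ] r [ 0.  -0.8 -0. ]
16 t [ 0.11 -0.    0.  ] r [ 0.  -0.8 -0. ]
17 t [ 0.11 -0.    0.  ] r [ 0.  -0.8 -0. ]
18 t [ 0.11 -0.    0.  ] r [ 0.  -0.8 -0. ]
19 t [ 0.11 -0.    0.  ] r [ 0.  -0.8 -0. ]
20 t [ 0.11 -0.    0.  ] r [ 0.  -0.8 -0. ]
21 t [ 0.11 -0.    0.  ] r [ 0.  -0.8 -0. ]
22 t [ 0.11 -0.    0.  ] r [ 0.  -0.8 -0. ]
23 t [ 0.11 -0.    0.  ] r [ 0.  -0.8 -0. ]
```

```bash
python3 -m pendant '[{"rx":0,"ry":-0.8,"rz":0,"tx":0.12,"ty":0,"tz":0,"grip":-1},{"rx":0,"ry":-0.8,"rz":0,"tx":0.12,"ty":0,"tz":0,"grip":-1},{"rx":0,"ry":-0.8,"rz":0,"tx":0.12,"ty":0,"tz":0,"grip":-1},{"rx":0,"ry":-0.8,"rz":0,"tx":0.12,"ty":0,"tz":0,"grip":-1},{"rx":0,"ry":-0.8,"rz":0,"tx":0.12,"ty":0,"tz":0,"grip":-1},{"rx":0,"ry":-0.8,"rz":0,"tx":0.12,"ty":0,"tz":0,"grip":-1},{"rx":0,"ry":-0.8,"rz":0,"tx":0.12,"ty":0,"tz":0,"grip":-1},{"rx":0,"ry":-0.8,"rz":0,"tx":0.12,"ty":0,"tz":0,"grip":-1}]'
python3 - <<'E'
from h import *
st(); plan([.491,-.1005,.114],62,-34,n=15)
E
```

```text
time_s: 10.0
ee_pos: [0.4835, -0.1158, 0.1918]
eef_rot: [3.132, -0.226, 1.077]
force: [0.3, 0.3, -0.0]
grip_width: 0.0938
t 10.0 g [ 0.4924 -0.1007  0.1158] z [ 0.115  0.193 -0.974] y [ 0.88  -0.476  0.009] q [-0.39  0.3   1.82  0.27  1.01 -0.03] F [ 0.3  0.3 -0. ] w 0.0938
n 15 cur g [ 0.4924 -0.1007  0.1158] dist [-0.0014  0.0002 -0.0018] ang 47.0
1 t [ 0.11 -0.    0.01] r [ 0.01 -0.78 -0.01]
2 t [ 0.11 -0.    0.01] r [ 0.01 -0.78 -0.01]
3 t [ 0.11 -0.    0.01] r [ 0.01 -0.78 -0.01]
4 t [ 0.11 -0.    0.01] r [ 0.01 -0.78 -0.01]
5 t [ 0.11 -0.    0.01] r [ 0.01 -0.78 -0.01]
6 t [ 0.11 -0.    0.01] r [ 0.01 -0.78 -0.01]
7 t [ 0.11 -0.    0.01] r [ 0.01 -0.78 -0.01]
8 t [ 0.11 -0.    0.01] r [ 0.01 -0.78 -0.01]
9 t [ 0.11 -0.    0.01] r [ 0.01 -0.78 -0.01]
10 t [ 0.11 -0.    0.01] r [ 0.01 -0.78 -0.01]
11 t [ 0.11 -0.    0.01] r [ 0.01 -0.78 -0.01]
12 t [ 0.11 -0.    0.01] r [ 0.01 -0.78 -0.01]
13 t [ 0.11 -0.    0.01] r [ 0.01 -0.78 -0.01]
14 t [ 0.11 -0.    0.01] r [ 0.01 -0.78 -0.01]
15 t [ 0.11 -0.    0.01] r [ 0.01 -0.78 -0.01]
```

```bash
python3 -m pendant '[{"rx":0.01,"ry":-0.78,"rz":-0.01,"tx":0.11,"ty":0,"tz":0.01,"grip":-1},{"rx":0.01,"ry":-0.78,"rz":-0.01,"tx":0.11,"ty":0,"tz":0.01,"grip":-1},{"rx":0.01,"ry":-0.78,"rz":-0.01,"tx":0.11,"ty":0,"tz":0.01,"grip":-1},{"rx":0.01,"ry":-0.78,"rz":-0.01,"tx":0.11,"ty":0,"tz":0.01,"grip":-1},{"rx":0.01,"ry":-0.78,"rz":-0.01,"tx":0.11,"ty":0,"tz":0.01,"grip":-1},{"rx":0.01,"ry":-0.78,"rz":-0.01,"tx":0.11,"ty":0,"tz":0.01,"grip":-1},{"rx":0.01,"ry":-0.78,"rz":-0.01,"tx":0.11,"ty":0,"tz":0.01,"grip":-1},{"rx":0.01,"ry":-0.78,"rz":-0.01,"tx":0.11,"ty":0,"tz":0.01,"grip":-1}]'
python3 - <<'E'
from h import *
st(); plan([.491,-.1005,.114],62,-34,n=7)
E
```

```text
time_s: 10.67
ee_pos: [0.5013, -0.0833, 0.1916]
eef_rot: [3.132, 0.231, 1.077]
force: [-0.0, 0.6, -0.4]
grip_width: 0.0943
t 10.67 g [ 0.4935 -0.0994  0.1156] z [-0.1   -0.207 -0.973] y [ 0.882 -0.472  0.01 ] q [-0.16  0.36  1.73 -0.25  1.13  0.44] F [-0.   0.6 -0.4] w 0.0943
n 7 cur g [ 0.4935 -0.0994  0.1156] dist [-0.0025 -0.0011 -0.0016] ang 20.8
1 t [ 0.09 -0.    0.01] r [ 0.02 -0.74 -0.01]
2 t [ 0.09 -0.    0.01] r [ 0.02 -0.74 -0.01]
3 t [ 0.1  -0.    0.01] r [ 0.02 -0.74 -0.01]
4 t [ 0.1  -0.    0.01] r [ 0.02 -0.74 -0.01]
5 t [ 0.1  -0.    0.01] r [ 0.02 -0.74 -0.01]
6 t [ 0.1  -0.    0.01] r [ 0.02 -0.74 -0.01]
7 t [ 0.1  -0.    0.01] r [ 0.02 -0.74 -0.01]
```

```bash
python3 -m pendant '[{"rx":0.02,"ry":-0.74,"rz":-0.01,"tx":0.12,"ty":0,"tz":0.01,"grip":-1},{"rx":0.02,"ry":-0.74,"rz":-0.01,"tx":0.12,"ty":0,"tz":0.01,"grip":-1},{"rx":0.02,"ry":-0.74,"rz":-0.01,"tx":0.12,"ty":0,"tz":0.01,"grip":-1},{"rx":0.02,"ry":-0.74,"rz":-0.01,"tx":0.12,"ty":0,"tz":0.01,"grip":-1},{"rx":0.02,"ry":-0.74,"rz":-0.01,"tx":0.12,"ty":0,"tz":0.01,"grip":-1},{"rx":0.02,"ry":-0.74,"rz":-0.01,"tx":0.12,"ty":0,"tz":0.01,"grip":-1},{"rx":0.02,"ry":-0.74,"rz":-0.01,"tx":0.12,"ty":0,"tz":0.01,"grip":-1}]'
python3 - <<'E'
from h import *
st(); plan([.494,-.094,.114],61.75,-34,n=2);shot("wrist","w7")
E
```

```text
time_s: 11.25
ee_pos: [0.5164, -0.0551, 0.1765]
eef_rot: [3.139, 0.611, 1.079]
force: [0.4, -0.8, 0.5]
grip_width: 0.0938
t 11.25 g [ 0.4954 -0.0946  0.1126] z [-0.269 -0.507 -0.819] y [ 0.882 -0.471  0.002] q [-0.01  0.51  1.63 -0.55  1.36  0.7 ] F [ 0.4 -0.8  0.5] w 0.0938
n 2 cur g [ 0.4954 -0.0946  0.1126] dist [-0.0014  0.0006  0.0014] ang 1.0
1 t [-0.03 -0.02 -0.01] r [0.02 0.13 0.01]
2 t [-0.03 -0.02 -0.01] r [0.02 0.13 0.01]
```

View pics/w7.png

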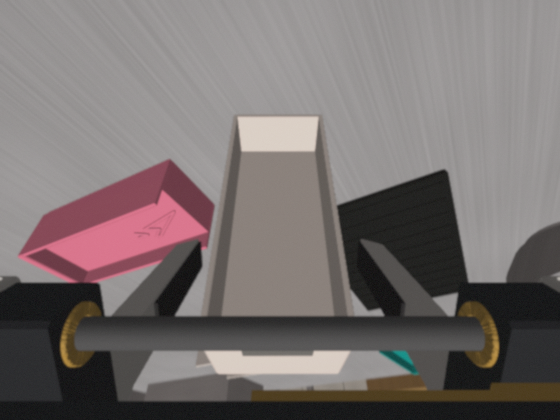

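```bash
python3 -m pendant '[{"rx":0.02,"ry":0,"rz":0.01,"tx":-0.02,"ty":-0.02,"tz":0,"grip":1},{"rx":0,"ry":0,"rz":0,"tx":0,"ty":0,"tz":0,"grip":1},{"rx":0,"ry":0,"rz":0,"tx":0,"ty":0,"tz":0,"grip":1},{"rx":0,"ry":0,"rz":0,"tx":0,"ty":0,"tz":0,"grip":1},{"rx":0,"ry":0,"rz":0,"tx":0,"ty":0,"tz":0,"grip":1},{"rx":0,"ry":0,"rz":0,"tx":0,"ty":0,"tz":0,"grip":1}]' 30
python3 - <<'E'
from h import *
st()
p,r,g,o=cur();print("lift dir",r.inv().apply([0,0,.04])/.04); shot("wrist","w8")
E
```

```text
time_s: 11.8
ee_pos: [0.5148, -0.055, 0.1761]
eef_rot: [-3.14, 0.609, 1.08]
force: [-0.2, 0.4, -2.6]
grip_width: 0.0635
t 11.8 g [ 0.4937 -0.0943  0.1122] z [-0.271 -0.504 -0.82 ] y [ 0.881 -0.472 -0.001] q [-0.01  0.51  1.63 -0.54  1.36  0.7 ] F [-0.2  0.4 -2.6] w 0.0635
lift dir [-0.57220282 -0.00128022 -0.82011115]
```

View pics/w8.png

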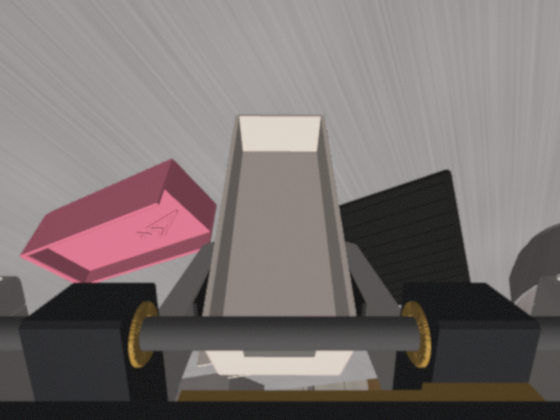

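```bash
python3 -m pendant '[{"rx":0,"ry":0,"rz":0,"tx":-0.1,"ty":0,"tz":-0.15,"grip":1},{"rx":0,"ry":0,"rz":0,"tx":-0.23,"ty":0,"tz":-0.33,"grip":1},{"rx":0,"ry":0,"rz":0,"tx":-0.23,"ty":0,"tz":-0.33,"grip":1},{"rx":0,"ry":0,"rz":0,"tx":-0.23,"ty":0,"tz":-0.33,"grip":1},{"rx":0,"ry":0,"rz":0,"tx":-0.23,"ty":0,"tz":-0.33,"grip":1}]'
python3 - <<'E'
from h import *
st()
plan([.51,-.01,.15],61.75,55.1,n=28)
E
```

```text
time_s: 12.27
ee_pos: [0.5136, -0.0552, 0.2482]
eef_rot: [-3.131, 0.61, 1.084]
force: [-0.8, -0.1, -2.5]
grip_width: 0.0639
t 12.27 g [ 0.4919 -0.0943  0.1843] z [-0.278 -0.502 -0.819] y [ 0.881 -0.473 -0.009] q [-0.01  0.41  1.58 -0.53  1.49  0.62] F [-0.8 -0.1 -2.5] w 0.0639
n 28 cur g [ 0.4919 -0.0943  0.1843] dist [ 0.0181  0.0843 -0.0343] ang 90.1
1 t [-0.03 -0.02 -0.01] r [-0.   0.8 -0. ]
2 t [-0.03 -0.02 -0.01] r [-0.   0.8 -0. ]
3 t [-0.03 -0.02 -0.01] r [-0.   0.8 -0. ]
4 t [-0.03 -0.02 -0.  ] r [-0.   0.8 -0. ]
5 t [-0.03 -0.02  0.  ] r [-0.   0.8 -0. ]
6 t [-0.03 -0.02  0.01] r [-0.   0.8 -0. ]
7 t [-0.03 -0.02  0.01] r [-0.   0.8 -0. ]
8 t [-0.03 -0.02  0.02] r [-0.   0.8 -0. ]
9 t [-0.03 -0.02  0.02] r [-0.   0.8 -0. ]
10 t [-0.03 -0.02  0.03] r [-0.   0.8 -0. ]
11 t [-0.03 -0.02  0.03] r [-0.   0.8 -0. ]
12 t [-0.04 -0.02  0.03] r [-0.   0.8 -0. ]
13 t [-0.04 -0.02  0.04] r [-0.   0.8 -0. ]
14 t [-0.04 -0.02  0.04] r [-0.   0.8 -0. ]
15 t [-0.04 -0.02  0.05] r [-0.   0.8 -0. ]
16 t [-0.04 -0.02  0.05] r [-0.   0.8 -0. ]
17 t [-0.05 -0.02  0.05] r [-0.   0.8 -0. ]
18 t [-0.05 -0.02  0.06] r [-0.   0.8 -0. ]
19 t [-0.05 -0.02  0.06] r [-0.   0.8 -0. ]
20 t [-0.06 -0.02  0.06] r [-0.   0.8 -0. ]
21 t [-0.06 -0.02  0.07] r [-0.   0.8 -0. ]
22 t [-0.06 -0.02  0.07] r [-0.   0.8 -0. ]
23 t [-0.07 -0.02  0.07] r [-0.   0.8 -0. ]
24 t [-0.07 -0.02  0.07] r [-0.   0.8 -0. ]
25 t [-0.08 -0.02  0.08] r [-0.   0.8 -0. ]
26 t [-0.08 -0.02  0.08] r [-0.   0.8 -0. ]
27 t [-0.08 -0.02  0.08] r [-0.   0.8 -0. ]
28 t [-0.09 -0.02  0.08] r [-0.   0.8 -0. ]
```

```bash
python3 -m pendant '[{"rx":0,"ry":0.8,"rz":0,"tx":-0.03,"ty":-0.02,"tz":-0.01,"grip":1},{"rx":0,"ry":0.8,"rz":0,"tx":-0.03,"ty":-0.02,"tz":-0.01,"grip":1},{"rx":0,"ry":0.8,"rz":0,"tx":-0.03,"ty":-0.02,"tz":-0.01,"grip":1},{"rx":0,"ry":0.8,"rz":0,"tx":-0.03,"ty":-0.02,"tz":0,"grip":1},{"rx":0,"ry":0.8,"rz":0,"tx":-0.03,"ty":-0.02,"tz":0,"grip":1},{"rx":0,"ry":0.8,"rz":0,"tx":-0.03,"ty":-0.02,"tz":0.01,"grip":1},{"rx":0,"ry":0.8,"rz":0,"tx":-0.03,"ty":-0.02,"tz":0.01,"grip":1},{"rx":0,"ry":0.8,"rz":0,"tx":-0.03,"ty":-0.02,"tz":0.02,"grip":1}]'
python3 -m pendant '[{"rx":0,"ry":0.8,"rz":0,"tx":-0.03,"ty":-0.02,"tz":0.02,"grip":1},{"rx":0,"ry":0.8,"rz":0,"tx":-0.03,"ty":-0.02,"tz":0.03,"grip":1},{"rx":0,"ry":0.8,"rz":0,"tx":-0.03,"ty":-0.02,"tz":0.03,"grip":1},{"rx":0,"ry":0.8,"rz":0,"tx":-0.04,"ty":-0.02,"tz":0.03,"grip":1},{"rx":0,"ry":0.8,"rz":0,"tx":-0.04,"ty":-0.02,"tz":0.04,"grip":1},{"rx":0,"ry":0.8,"rz":0,"tx":-0.04,"ty":-0.02,"tz":0.04,"grip":1},{"rx":0,"ry":0.8,"rz":0,"tx":-0.04,"ty":-0.02,"tz":0.05,"grip":1},{"rx":0,"ry":0.8,"rz":0,"tx":-0.04,"ty":-0.02,"tz":0.05,"grip":1}]'
python3 - <<'E'
from h import *
st()
plan([.51,-.01,.12],61.75,55.1,n=12)
E
```

```text
time_s: 12.93
ee_pos: [0.5041, -0.0588, 0.2594]
eef_rot: [-3.14, 0.141, 1.081]
force: [-0.0, 0.3, -2.8]
grip_width: 0.0641
time_s: 13.6
ee_pos: [0.4921, -0.0656, 0.2515]
eef_rot: [3.136, -0.328, 1.086]
force: [0.8, 0.5, -3.5]
grip_width: 0.0635
t 13.6 g [ 0.5042 -0.0436  0.1777] z [ 0.155  0.282 -0.947] y [ 0.884 -0.468  0.005] q [-0.32  0.21  1.79  0.36  1.11  0.01] F [ 0.8  0.5 -3.5] w 0.0635
n 12 cur g [ 0.5042 -0.0436  0.1777] dist [ 0.0058  0.0336 -0.0577] ang 36.3
1 t [-0.08 -0.02  0.14] r [0.   0.76 0.01]
2 t [-0.08 -0.02  0.14] r [0.   0.76 0.01]
3 t [-0.09 -0.02  0.14] r [0.   0.76 0.01]
4 t [-0.1  -0.02  0.14] r [0.   0.76 0.01]
5 t [-0.11 -0.02  0.14] r [0.   0.76 0.01]
6 t [-0.11 -0.02  0.14] r [0.   0.76 0.01]
7 t [-0.12 -0.02  0.14] r [0.   0.76 0.01]
8 t [-0.13 -0.02  0.14] r [0.   0.76 0.01]
9 t [-0.14 -0.02  0.14] r [0.   0.76 0.01]
10 t [-0.14 -0.02  0.13] r [0.   0.76 0.01]
11 t [-0.15 -0.02  0.13] r [0.   0.76 0.01]
12 t [-0.16 -0.02  0.13] r [0.   0.76 0.01]
```

```bash
python3 -m pendant '[{"rx":0,"ry":0.76,"rz":0.01,"tx":-0.08,"ty":-0.02,"tz":0.14,"grip":1},{"rx":0,"ry":0.76,"rz":0.01,"tx":-0.08,"ty":-0.02,"tz":0.14,"grip":1},{"rx":0,"ry":0.76,"rz":0.01,"tx":-0.09,"ty":-0.02,"tz":0.14,"grip":1},{"rx":0,"ry":0.76,"rz":0.01,"tx":-0.1,"ty":-0.02,"tz":0.14,"grip":1},{"rx":0,"ry":0.76,"rz":0.01,"tx":-0.11,"ty":-0.02,"tz":0.14,"grip":1},{"rx":0,"ry":0.76,"rz":0.01,"tx":-0.11,"ty":-0.02,"tz":0.14,"grip":1}]'
python3 -m pendant '[{"rx":0,"ry":0.76,"rz":0.01,"tx":-0.12,"ty":-0.02,"tz":0.14,"grip":1},{"rx":0,"ry":0.76,"rz":0.01,"tx":-0.13,"ty":-0.02,"tz":0.14,"grip":1},{"rx":0,"ry":0.76,"rz":0.01,"tx":-0.14,"ty":-0.02,"tz":0.14,"grip":1},{"rx":0,"ry":0.76,"rz":0.01,"tx":-0.14,"ty":-0.02,"tz":0.13,"grip":1},{"rx":0,"ry":0.76,"rz":0.01,"tx":-0.15,"ty":-0.02,"tz":0.13,"grip":1},{"rx":0,"ry":0.76,"rz":0.01,"tx":-0.16,"ty":-0.02,"tz":0.13,"grip":1}]'
python3 - <<'E'
from h import *
st()
plan([.511,-.009,.06],61.75,55.1,n=5);shot("wrist","w9");shot("side","s2")
E
```

```text
time_s: 14.1
ee_pos: [0.4851, -0.069, 0.2139]
eef_rot: [3.126, -0.662, 1.093]
force: [-0.4, 0.6, -3.9]
grip_width: 0.0638
time_s: 14.6
ee_pos: [0.4812, -0.0683, 0.1685]
eef_rot: [3.103, -0.994, 1.115]
force: [-0.1, 1.4, -3.5]
grip_width: 0.0641
t 14.6 g [ 0.5127 -0.0109  0.126 ] z [ 0.403  0.735 -0.545] y [ 0.883 -0.469  0.021] q [-0.52  0.41  1.95  1.13  1.19 -0.74] F [-0.1  1.4 -3.5] w 0.0641
n 5 cur g [ 0.5127 -0.0109  0.126 ] dist [-0.0017  0.0019 -0.066 ] ang 2.3
1 t [-0.26 -0.02  0.18] r [ 0.02 -0.09  0.06]
2 t [-0.26 -0.01  0.19] r [ 0.02 -0.09  0.06]
3 t [-0.26 -0.01  0.19] r [ 0.02 -0.09  0.06]
4 t [-0.26 -0.01  0.19] r [ 0.02 -0.09  0.06]
5 t [-0.26 -0.01  0.19] r [ 0.02 -0.09  0.06]
```

View pics/w9.png

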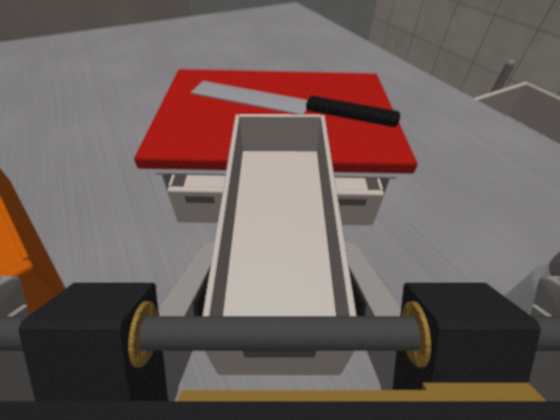

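View pics/s2.png

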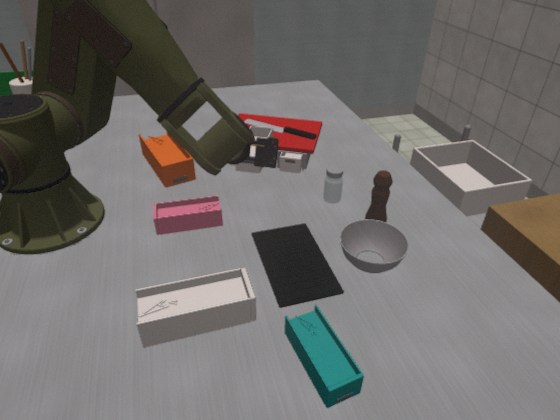

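```bash
python3 -m pendant '[{"rx":0.02,"ry":-0.09,"rz":0.06,"tx":-0.26,"ty":-0.02,"tz":0.18,"grip":1},{"rx":0.02,"ry":-0.09,"rz":0.06,"tx":-0.26,"ty":-0.01,"tz":0.19,"grip":1},{"rx":0.02,"ry":-0.09,"rz":0.06,"tx":-0.26,"ty":-0.01,"tz":0.19,"grip":1},{"rx":0.02,"ry":-0.09,"rz":0.06,"tx":-0.26,"ty":-0.01,"tz":0.19,"grip":1},{"rx":0.02,"ry":-0.09,"rz":0.06,"tx":-0.26,"ty":-0.01,"tz":0.19,"grip":1}]'
python3 - <<'E'
from h import *
st()
plan([.5115,-.0078,.033],61.75,55.1,n=3);shot("wrist","w10");
E
```

```text
time_s: 15.12
ee_pos: [0.4818, -0.0665, 0.1037]
eef_rot: [3.136, -0.952, 1.083]
force: [0.4, 0.1, -2.5]
grip_width: 0.0639
t 15.12 g [ 0.512  -0.0106  0.0584] z [ 0.387  0.717 -0.58 ] y [ 0.881 -0.473  0.003] q [-0.51  0.54  1.95  1.15  1.1  -0.83] F [ 0.4  0.1 -2.5] w 0.0639
n 3 cur g [ 0.512  -0.0106  0.0584] dist [-0.0005  0.0028 -0.0254] ang 0.6
1 t [-0.17 -0.01  0.14] r [0.01 0.05 0.01]
2 t [-0.17 -0.01  0.14] r [0.01 0.05 0.01]
3 t [-0.17 -0.01  0.14] r [0.01 0.05 0.01]
```

View pics/w10.png

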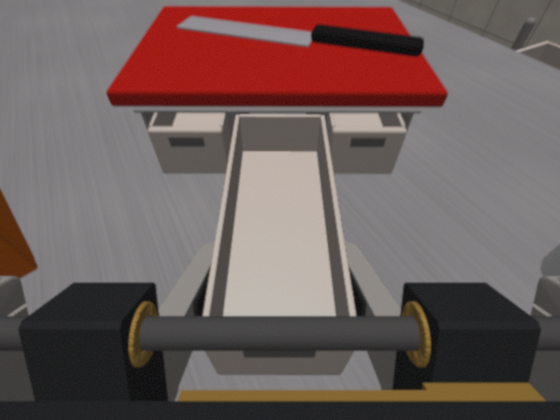

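```bash
python3 -m pendant '[{"rx":0.01,"ry":0.05,"rz":0.01,"tx":-0.17,"ty":-0.01,"tz":0.14,"grip":1},{"rx":0.01,"ry":0.05,"rz":0.01,"tx":-0.17,"ty":-0.01,"tz":0.14,"grip":1},{"rx":0.01,"ry":0.05,"rz":0.01,"tx":-0.15,"ty":-0.01,"tz":0.12,"grip":1},{"rx":0,"ry":0,"rz":0,"tx":0,"ty":0,"tz":0,"grip":1}]'
python3 - <<'E'
from h import *
st()
c=shot("wrist","w11");
cv2.imwrite('pics/c8.png',cv2.resize(c["pixels"][20:220,110:450],None,fx=2.35,fy=3,interpolation=cv2.INTER_CUBIC))
plan([.5115,-.0078,.028],61.75,55.1,n=1)
E
```

```text
time_s: 15.5
ee_pos: [0.4814, -0.0637, 0.0746]
eef_rot: [-3.137, -0.959, 1.077]
force: [0.7, 0.6, -3.8]
grip_width: 0.0641
t 15.5 g [ 0.5113 -0.0073  0.0299] z [ 0.384  0.723 -0.574] y [ 0.882 -0.471 -0.003] q [-0.51  0.61  1.95  1.19  1.08 -0.89] F [ 0.7  0.6 -3.8] w 0.0641
n 1 cur g [ 0.5115 -0.0074  0.0305] dist [-0.     -0.0004 -0.0025] ang 0.3
1 t [-0.06 -0.    0.03] r [-0.05  0.04 -0.  ]
```

View pics/c8.png

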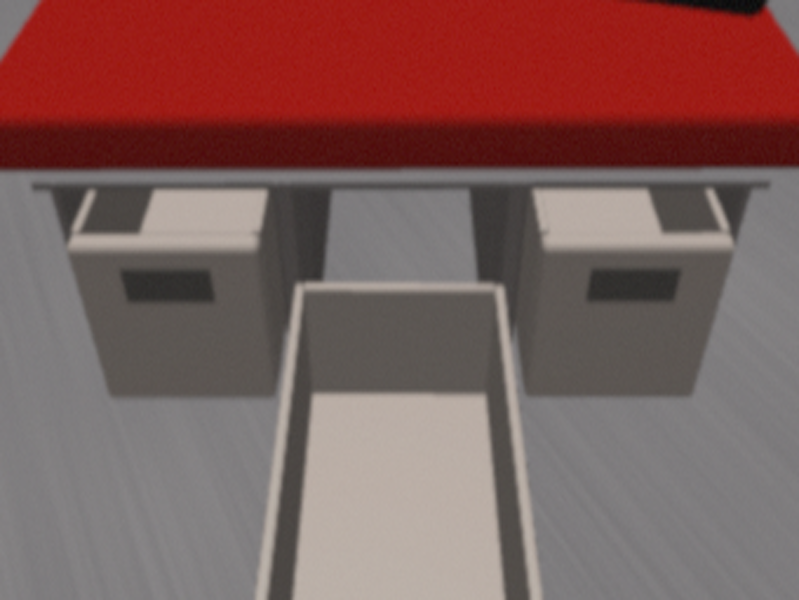

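```bash
python3 - <<'E'
from h import *
c=dict(np.load('pics/w11.npz'))
def f(u,v,z): return unproj(c,110+u/2.35,20+v/3,z)[:2]
a=np.array([np.cos(np.radians(61.75)),np.sin(np.radians(61.75))]);n=np.array([-a[1],a[0]])
A=[f(296,285,.054),f(505,285,.054)];B=[f(68,238,.05),f(734,240,.05)];C=[f(109,396,0),f(693,396,0)]
for x in(A,B,C):
  d=x[1]-x[0];m=(x[0]+x[1])/2;print(np.round(m,4),"len",np.linalg.norm(d),"az",np.degrees(np.arctan2(d[1],d[0]))+90,"along",m@a,"lat",m@n)
g=cur()[2];print("g lat",g[:2]@n,"along",g[:2]@a)
E
```

```text
[0.5617 0.0869] len 0.06260731850647744 az 61.72463509631744 along 0.34240130126168555 lat -0.4537117069558466
[0.5745 0.1109] len 0.21800172102820825 az 61.45079210577111 along 0.369603504376677 lat -0.4535419273146004
[0.5742 0.1099] len 0.22049051181583296 az 61.76562984390144 along 0.36858832232486566 lat -0.4538004670901946
g lat -0.4541305479858775 along 0.23558828464564538
```

```bash
python3 -m pendant '[{"rx":-0.03,"ry":0.04,"rz":0,"tx":-0.04,"ty":0,"tz":0.03,"grip":1},{"rx":0,"ry":0,"rz":0,"tx":-0.02,"ty":0,"tz":0.015,"grip":1}]'; python3 -m pendant '[{"rx":0,"ry":0,"rz":0,"tx":-0.02,"ty":0,"tz":0.015,"grip":1}]';python3 -c "
from h import *
st()"
```

```text
time_s: 15.72
ee_pos: [0.482, -0.0639, 0.0728]
eef_rot: [3.141, -0.962, 1.079]
force: [-0.5, 0.7, -3.8]
grip_width: 0.0639
time_s: 15.8
ee_pos: [0.4822, -0.064, 0.0721]
eef_rot: [3.14, -0.962, 1.08]
force: [-1.2, -0.3, -3.1]
grip_width: 0.0637
t 15.8 g [ 0.5125 -0.0076  0.0275] z [ 0.388  0.723 -0.572] y [ 0.881 -0.472  0.001] q [-0.51  0.61  1.95  1.2   1.08 -0.9 ] F [-1.2 -0.3 -3.1] w 0.0637
```

```bash
python3 -m pendant '[{"rx":0,"ry":0,"rz":0,"tx":-0.02,"ty":0,"tz":0.015,"grip":1}]'; python3 -m pendant '[{"rx":0,"ry":0,"rz":0,"tx":-0.02,"ty":0,"tz":0.015,"grip":1}]';python3 -c "
from h import *
st()"
```

```text
time_s: 15.88
ee_pos: [0.4823, -0.064, 0.0713]
eef_rot: [3.139, -0.962, 1.081]
force: [0.7, -0.3, -3.7]
grip_width: 0.0641
time_s: 15.97
ee_pos: [0.4825, -0.064, 0.0707]
eef_rot: [3.137, -0.963, 1.082]
force: [-4.4, 0.2, 10.5]
grip_width: 0.064
t 15.97 g [ 0.5129 -0.0077  0.0262] z [ 0.389  0.723 -0.571] y [ 0.881 -0.472  0.002] q [-0.51  0.62  1.95  1.2   1.08 -0.91] F [-4.4  0.2 10.5] w 0.064
```

```bash
python3 -m pendant '[{"rx":0,"ry":0,"rz":-0.03,"tx":0.01,"ty":0,"tz":-0.007,"grip":1},{"rx":0,"ry":0,"rz":0,"tx":0.143,"ty":0,"tz":0.205,"grip":1},{"rx":0,"ry":0,"rz":0,"tx":0.143,"ty":0,"tz":0.205,"grip":1},{"rx":0,"ry":0,"rz":0,"tx":0.143,"ty":0,"tz":0.205,"grip":1}]';cat >> h.py <<'E'
def bay():
    a=np.array([np.cos(np.radians(61.75)),np.sin(np.radians(61.75))]);n=np.array([-a[1],a[0]])
    p,r,g,o=cur(); m=r.as_matrix(); print("along %.4f lat %.4f z %.4f"%(g[:2]@a,g[:2]@n,g[2]),"az %.2f tilt %.2f roll %.2f"%(np.degrees(np.arctan2(m[1,1],m[0,1]))+90,np.degrees(np.arctan2(np.hypot(m[0,2],m[1,2]),-m[2,2])),np.degrees(m[2,1])),"Fa %.1f Fn %.1f Fz %.1f"%(np.array(o["force"][:2])@a,np.array(o["force"][:2])@n,o["force"][2]),"w %.4f t %.2f"%(o["grip_width"],o["time_s"]))
E
python3 -c "
from h import *
st();bay()"
```

```text
time_s: 16.3
ee_pos: [0.4977, -0.037, 0.0716]
eef_rot: [3.133, -0.963, 1.084]
force: [0.2, -0.1, -3.8]
grip_width: 0.0641
t 16.3 g [0.5282 0.0193 0.027 ] z [ 0.391  0.721 -0.571] y [ 0.881 -0.474  0.005] q [-0.44  0.62  1.94  1.25  1.04 -0.89] F [ 0.2 -0.1 -3.8] w 0.0641
along 0.2670 lat -0.4562 z 0.0270 az 61.72 tilt 55.15 roll 0.28 Fa 0.0 Fn -0.2 Fz -3.8 w 0.0641 t 16.30
```

```bash
python3 -m pendant '[{"rx":-0.07,"ry":0,"rz":0,"tx":0,"ty":-0.055,"tz":0,"grip":1},{"rx":0,"ry":0,"rz":0,"tx":0,"ty":0,"tz":0,"grip":1}]';python3 -c "
from h import *
bay();c=shot('wrist','w12')
cv2.imwrite('pics/c9.png',cv2.resize(c['pixels'][20:220,110:450],None,fx=2.35,fy=3,interpolation=cv2.INTER_CUBIC))
"
```

```text
time_s: 16.47
ee_pos: [0.4963, -0.0332, 0.0715]
eef_rot: [3.128, -0.963, 1.087]
force: [-0.5, -0.6, -3.9]
grip_width: 0.0637
along 0.2697 lat -0.4534 z 0.0269 az 61.65 tilt 55.16 roll 0.45 Fa -0.7 Fn 0.2 Fz -3.9 w 0.0637 t 16.47
```

View pics/c9.png

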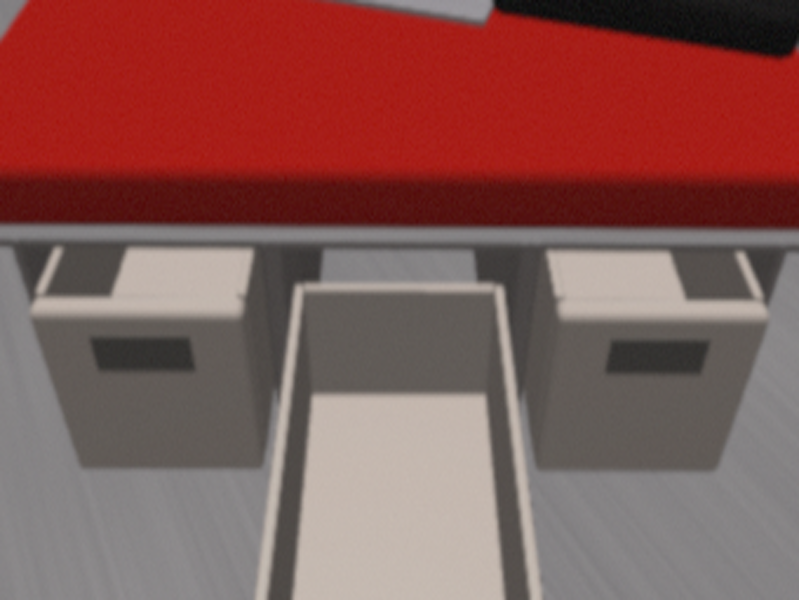

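```bash
python3 -m pendant '[{"rx":0.05,"ry":0,"rz":0,"tx":0.143,"ty":-0.01,"tz":0.205,"grip":1},{"rx":0.05,"ry":0,"rz":0,"tx":0.143,"ty":-0.01,"tz":0.205,"grip":1}]';python3 -c "
from h import *
bay()"
```

```text
time_s: 16.68
ee_pos: [0.5055, -0.0155, 0.0715]
eef_rot: [3.135, -0.962, 1.085]
force: [3.9, -2.6, -4.3]
grip_width: 0.0643
along 0.2896 lat -0.4526 z 0.0269 az 61.87 tilt 55.14 roll 0.21 Fa -0.5 Fn -4.7 Fz -4.3 w 0.0643 t 16.68
```

```bash
python3 -m pendant '[{"rx":0.03,"ry":0,"rz":0,"tx":0,"ty":0.03,"tz":0,"grip":1},{"rx":0,"ry":0,"rz":0,"tx":0.143,"ty":0.01,"tz":0.205,"grip":1}]';python3 -c "
from h import *
bay()"
```

```text
time_s: 16.85
ee_pos: [0.5123, -0.0062, 0.0716]
eef_rot: [3.138, -0.962, 1.085]
force: [-0.6, -0.2, -3.4]
grip_width: 0.0639
along 0.3010 lat -0.4541 z 0.0270 az 62.00 tilt 55.14 roll 0.13 Fa -0.5 Fn 0.4 Fz -3.4 w 0.0639 t 16.85
```

```bash
python3 -m pendant '[{"rx":0,"ry":0,"rz":0.05,"tx":0.143,"ty":0,"tz":0.205,"grip":1},{"rx":0,"ry":0,"rz":0,"tx":0.143,"ty":-0.01,"tz":0.205,"grip":1}]';python3 -c "
from h import *
bay()"
```

```text
time_s: 17.02
ee_pos: [0.5224, 0.0131, 0.0716]
eef_rot: [-3.14, -0.963, 1.078]
force: [0.3, -0.1, -3.5]
grip_width: 0.0639
along 0.3228 lat -0.4538 z 0.0270 az 61.85 tilt 55.15 roll -0.07 Fa 0.0 Fn -0.3 Fz -3.5 w 0.0639 t 17.02
```

```bash
python3 -m pendant '[{"rx":0,"ry":0,"rz":0,"tx":0.143,"ty":0,"tz":0.205,"grip":1},{"rx":0,"ry":0,"rz":0,"tx":-0.02,"ty":0,"tz":0.013,"grip":1}]';python3 -c "
from h import *
bay()"
python3 -m pendant '[{"rx":0,"ry":0,"rz":0,"tx":0,"ty":0,"tz":0,"grip":-0.1},{"rx":0,"ry":0,"rz":0,"tx":0,"ty":0,"tz":0,"grip":-0.3},{"rx":0,"ry":0,"rz":0,"tx":0,"ty":0,"tz":0,"grip":-0.6},{"rx":0,"ry":0,"rz":0,"tx":0,"ty":0,"tz":0,"grip":-1},{"rx":0,"ry":0,"rz":0,"tx":0,"ty":0,"tz":0,"grip":-1},{"rx":0,"ry":0,"rz":0,"tx":0,"ty":0,"tz":0,"grip":-1}]'
python3 -c "
from h import *
bay()
shot('wrist','w13')"
```

```text
time_s: 17.18
ee_pos: [0.5281, 0.0249, 0.0708]
eef_rot: [-3.14, -0.963, 1.08]
force: [-1.9, -1.1, 6.8]
grip_width: 0.0637
along 0.3359 lat -0.4532 z 0.0262 az 61.95 tilt 55.17 roll -0.06 Fa -1.9 Fn 1.2 Fz 6.8 w 0.0637 t 17.18
time_s: 17.68
ee_pos: [0.5284, 0.025, 0.0713]
eef_rot: [-3.141, -0.964, 1.081]
force: [-0.8, -0.7, -0.1]
grip_width: 0.0869
along 0.3362 lat -0.4534 z 0.0269 az 61.97 tilt 55.26 roll -0.02 Fa -1.0 Fn 0.4 Fz -0.1 w 0.0869 t 17.68
```

View pics/w13.png

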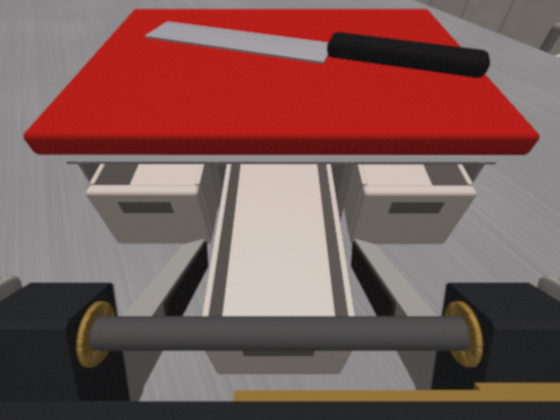

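```bash
python3 -m pendant '[{"rx":0,"ry":0,"rz":0,"tx":0,"ty":0,"tz":-0.3,"grip":-1},{"rx":0,"ry":0,"rz":0,"tx":0,"ty":0,"tz":-0.7,"grip":-1},{"rx":0,"ry":0,"rz":0,"tx":0,"ty":0,"tz":-0.8,"grip":-1},{"rx":0,"ry":0,"rz":0,"tx":0,"ty":0,"tz":-0.8,"grip":-1},{"rx":0,"ry":0,"rz":0,"tx":0,"ty":0,"tz":-0.8,"grip":-1}]'
python3 -m pendant '[{"rx":0,"ry":0,"rz":0,"tx":0,"ty":0,"tz":0,"grip":1},{"rx":0,"ry":0,"rz":0,"tx":0,"ty":0,"tz":0,"grip":1},{"rx":0,"ry":0,"rz":0,"tx":0,"ty":0,"tz":0,"grip":1},{"rx":0,"ry":0,"rz":0,"tx":0,"ty":0,"tz":0,"grip":1},{"rx":0,"ry":0,"rz":0,"tx":0,"ty":0,"tz":0,"grip":1},{"rx":0,"ry":0,"rz":0,"tx":0,"ty":0,"tz":0,"grip":1},{"rx":0,"ry":0,"rz":0,"tx":0,"ty":0,"tz":0,"grip":1},{"rx":0,"ry":0,"rz":0,"tx":0,"ty":0,"tz":0,"grip":1}]' 20
python3 - <<'E'
from h import *
bay();shot('wrist','w14')
a=np.array([np.cos(np.radians(61.75)),np.sin(np.radians(61.75))]);n=np.array([-a[1],a[0]])
P=a*.270+n*-.4537
plan([P[0],P[1],.020],61.75,55,n=4,at=.097)
E
```

```text
time_s: 18.15
ee_pos: [0.4721, -0.0754, 0.1498]
eef_rot: [-3.128, -0.962, 1.077]
force: [1.0, -0.2, -0.1]
grip_width: 0.0936
time_s: 18.82
ee_pos: [0.4706, -0.0785, 0.1522]
eef_rot: [-3.132, -0.961, 1.077]
force: [0.0, 0.5, -0.1]
grip_width: 0.0439
along 0.2176 lat -0.4510 z 0.1076 az 62.14 tilt 55.08 roll -0.30 Fa 0.4 Fn 0.2 Fz -0.1 w 0.0439 t 18.82
n 4 cur g [ 0.5075 -0.008   0.0967] dist [ 0.02    0.0311 -0.0767] ang 0.5
1 t [-0.26  0.02  0.46] r [-0.03 -0.   -0.  ]
2 t [-0.26  0.02  0.46] r [-0.03 -0.   -0.  ]
3 t [-0.26  0.01  0.46] r [-0.03 -0.   -0.  ]
4 t [-0.26  0.01  0.46] r [-0.03 -0.   -0.  ]
```

View pics/w14.png

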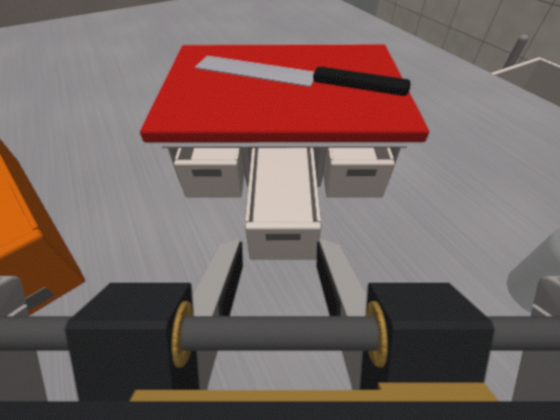

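```bash
python3 -m pendant '[{"rx":-0.03,"ry":0,"rz":0,"tx":-0.1,"ty":0.01,"tz":0.05,"grip":1},{"rx":-0.03,"ry":0,"rz":0,"tx":-0.2,"ty":0.01,"tz":0.1,"grip":1},{"rx":-0.03,"ry":0,"rz":0,"tx":-0.26,"ty":0.01,"tz":0.2,"grip":1},{"rx":0,"ry":0,"rz":0,"tx":-0.26,"ty":0.01,"tz":0.3,"grip":1},{"rx":0,"ry":0,"rz":0,"tx":-0.2,"ty":0.01,"tz":0.3,"grip":1},{"rx":0,"ry":0,"rz":0,"tx":-0.1,"ty":0.01,"tz":0.2,"grip":1},{"rx":0,"ry":0,"rz":0,"tx":0,"ty":0,"tz":0,"grip":1}]'
python3 - <<'E'
from h import *
bay();shot('wrist','w15')
a=np.array([np.cos(np.radians(61.75)),np.sin(np.radians(61.75))]);n=np.array([-a[1],a[0]])
P=a*.270+n*-.4537
plan([P[0],P[1],.020],61.75,55,n=4,at=.097)
E
```

```text
time_s: 19.45
ee_pos: [0.4782, -0.0686, 0.0831]
eef_rot: [-3.139, -0.96, 1.077]
force: [-0.3, -0.2, -0.6]
grip_width: 0.001
along 0.2298 lat -0.4536 z 0.0384 az 61.80 tilt 55.01 roll -0.08 Fa -0.4 Fn 0.2 Fz -0.6 w 0.0010 t 19.45
n 4 cur g [0.5156 0.0012 0.0281] dist [ 0.0118  0.0219 -0.0081] ang 0.1
1 t [ 0.05 -0.    0.16] r [-0.01 -0.   -0.  ]
2 t [ 0.05 -0.    0.16] r [-0.01 -0.   -0.  ]
3 t [ 0.05 -0.    0.16] r [-0.01 -0.   -0.  ]
4 t [ 0.05 -0.    0.16] r [-0.01 -0.   -0.  ]
```

View pics/w15.png

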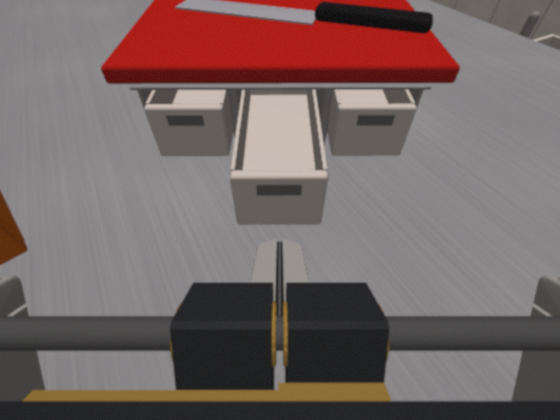

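```bash
python3 -m pendant '[{"rx":0,"ry":0,"rz":0,"tx":0.05,"ty":0,"tz":0.16,"grip":1},{"rx":0,"ry":0,"rz":0,"tx":0.05,"ty":0,"tz":0.16,"grip":1},{"rx":0,"ry":0,"rz":0,"tx":0.05,"ty":0,"tz":0.16,"grip":1},{"rx":0,"ry":0,"rz":0,"tx":0.05,"ty":0,"tz":0.16,"grip":1},{"rx":0,"ry":0,"rz":0,"tx":0.07,"ty":0,"tz":0.1,"grip":1},{"rx":0,"ry":0,"rz":0,"tx":0.07,"ty":0,"tz":0.1,"grip":1}]'
python3 - <<'E'
from h import *
bay();shot('wrist','w16')
E
```

```text
time_s: 20.0
ee_pos: [0.4969, -0.0357, 0.0767]
eef_rot: [3.138, -0.96, 1.081]
force: [0.4, -0.0, 0.5]
grip_width: 0.0002
along 0.2677 lat -0.4547 z 0.0320 az 61.75 tilt 55.03 roll 0.12 Fa 0.2 Fn -0.4 Fz 0.5 w 0.0002 t 20.00
```

View pics/w16.png

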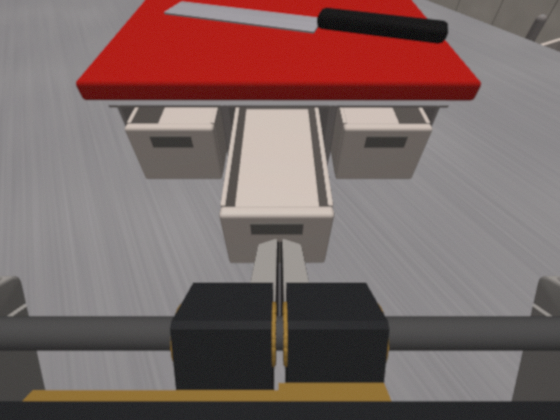

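```bash
python3 -m pendant '[{"rx":0,"ry":0,"rz":0,"tx":0.07,"ty":-0.01,"tz":0.1,"grip":1},{"rx":0,"ry":0,"rz":0,"tx":0.07,"ty":-0.01,"tz":0.1,"grip":1},{"rx":0,"ry":0,"rz":0,"tx":0.07,"ty":-0.01,"tz":0.1,"grip":1}]'
python3 - <<'E'
from h import *
bay()
E
python3 -m pendant '[{"rx":0,"ry":0,"rz":0,"tx":0.07,"ty":0,"tz":0.1,"grip":1},{"rx":0,"ry":0,"rz":0,"tx":0.07,"ty":0,"tz":0.1,"grip":1},{"rx":0,"ry":0,"rz":0,"tx":0.07,"ty":0,"tz":0.1,"grip":1}]'
python3 - <<'E'
from h import *
bay();shot('wrist','w17')
E
```

```text
time_s: 20.3
ee_pos: [0.5036, -0.0208, 0.077]
eef_rot: [3.137, -0.96, 1.082]
force: [-0.5, -0.7, -0.1]
grip_width: 0.0003
along 0.2839 lat -0.4535 z 0.0323 az 61.76 tilt 55.02 roll 0.16 Fa -0.9 Fn 0.1 Fz -0.1 w 0.0003 t 20.30
time_s: 20.55
ee_pos: [0.5111, -0.0065, 0.0771]
eef_rot: [3.137, -0.96, 1.082]
force: [-0.0, -0.3, -0.0]
grip_width: 0.0002
along 0.3001 lat -0.4535 z 0.0324 az 61.75 tilt 55.01 roll 0.16 Fa -0.3 Fn -0.1 Fz -0.0 w 0.0002 t 20.55
```

View pics/w17.png

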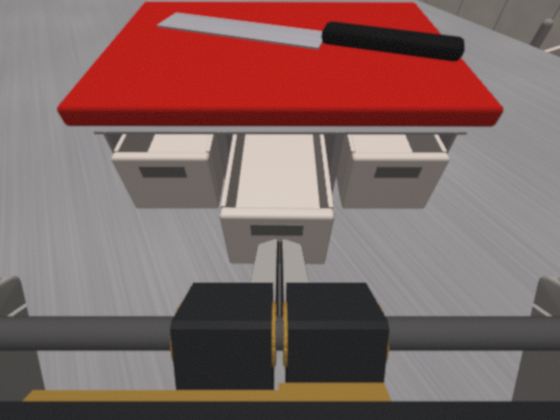

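```bash
cat >> h.py <<'E'
def al(c,u,v,z):
    a=np.array([np.cos(np.radians(61.75)),np.sin(np.radians(61.75))]); return round(float(unproj(c,u,v,z)[:2]@a),4)
E
python3 - <<'E'
from h import *
c=dict(np.load('pics/w17.npz'))
print("tray top edge",al(c,278,212,.05),"bottom",al(c,240,262,0),"nb top",al(c,163,155,.05),al(c,392,155,.05),"bot",al(c,163,208,0),al(c,395,208,0))
E
python3 -m pendant '[{"rx":0,"ry":0,"rz":0,"tx":0.071,"ty":0,"tz":0.1,"grip":1},{"rx":0,"ry":0,"rz":0,"tx":0.071,"ty":0,"tz":0.1,"grip":1}]'
python3 - <<'E'
from h import *
bay()
E
python3 -m pendant '[{"rx":0,"ry":0,"rz":0,"tx":0.045,"ty":0,"tz":0.06,"grip":1},{"rx":0,"ry":0,"rz":0,"tx":0.045,"ty":0,"tz":0.06,"grip":1}]'
python3 - <<'E'
from h import *
bay()
E
```

```text
tray top edge 0.3228 bottom 0.3216 nb top 0.3709 0.3715 bot 0.3692 0.3697
time_s: 20.77
ee_pos: [0.5163, 0.0032, 0.0772]
eef_rot: [3.137, -0.96, 1.082]
force: [-1.1, -2.2, -0.3]
grip_width: 0.0004
along 0.3111 lat -0.4535 z 0.0325 az 61.76 tilt 55.02 roll 0.16 Fa -2.4 Fn -0.1 Fz -0.3 w 0.0004 t 20.77
time_s: 20.93
ee_pos: [0.5195, 0.0089, 0.0772]
eef_rot: [3.136, -0.959, 1.082]
force: [-3.0, -5.2, 0.2]
grip_width: 0.0007
along 0.3176 lat -0.4535 z 0.0324 az 61.74 tilt 54.96 roll 0.17 Fa -6.0 Fn 0.2 Fz 0.2 w 0.0007 t 20.93
```

```bash
python3 -m pendant '[{"rx":0,"ry":0,"rz":0,"tx":0.06,"ty":0,"tz":0.08,"grip":1},{"rx":0,"ry":0,"rz":0,"tx":0.06,"ty":0,"tz":0.08,"grip":1},{"rx":0,"ry":0,"rz":0,"tx":0.06,"ty":0,"tz":0.08,"grip":1},{"rx":0,"ry":0,"rz":0,"tx":0.06,"ty":0,"tz":0.08,"grip":1}]'
python3 - <<'E'
from h import *
bay()
E
python3 -m pendant '[{"rx":0,"ry":0,"rz":0,"tx":0.06,"ty":0,"tz":0.08,"grip":1},{"rx":0,"ry":0,"rz":0,"tx":0.06,"ty":0,"tz":0.08,"grip":1},{"rx":0,"ry":0,"rz":0,"tx":0.06,"ty":0,"tz":0.08,"grip":1}]'
python3 - <<'E'
from h import *
bay();shot('wrist','w18')
E
```

```text
time_s: 21.27
ee_pos: [0.5275, 0.0228, 0.0773]
eef_rot: [3.136, -0.957, 1.08]
force: [-3.3, -6.4, 0.5]
grip_width: 0.0006
along 0.3335 lat -0.4542 z 0.0324 az 61.59 tilt 54.84 roll 0.19 Fa -7.2 Fn -0.2 Fz 0.5 w 0.0006 t 21.27
time_s: 21.52
ee_pos: [0.5336, 0.0329, 0.0775]
eef_rot: [3.135, -0.955, 1.078]
force: [-4.5, -7.2, 0.5]
grip_width: 0.0002
along 0.3453 lat -0.4550 z 0.0325 az 61.45 tilt 54.74 roll 0.22 Fa -8.5 Fn 0.6 Fz 0.5 w 0.0002 t 21.52
```

View pics/w18.png

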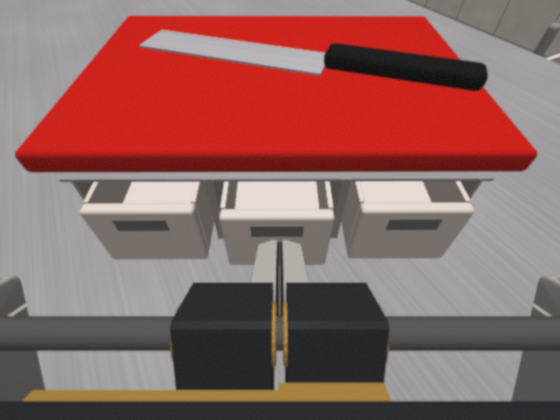

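```bash
python3 -m pendant '[{"rx":0,"ry":0,"rz":0,"tx":0.036,"ty":-0.01,"tz":0.05,"grip":1},{"rx":0,"ry":0,"rz":0,"tx":0.036,"ty":-0.01,"tz":0.05,"grip":1},{"rx":0,"ry":0,"rz":0,"tx":0.036,"ty":0,"tz":0.05,"grip":1}]'
python3 - <<'E'
from h import *
bay()
E
python3 -m pendant '[{"rx":0,"ry":0,"rz":0,"tx":0.025,"ty":0,"tz":0.035,"grip":1},{"rx":0,"ry":0,"rz":0,"tx":0.025,"ty":0,"tz":0.035,"grip":1}]'
python3 - <<'E'
from h import *
bay()
E
```

```text
time_s: 21.82
ee_pos: [0.537, 0.0395, 0.0775]
eef_rot: [3.134, -0.954, 1.077]
force: [-3.0, -6.2, 2.3]
grip_width: 0.0003
along 0.3526 lat -0.4550 z 0.0324 az 61.32 tilt 54.66 roll 0.27 Fa -6.9 Fn -0.3 Fz 2.3 w 0.0003 t 21.82
time_s: 21.98
ee_pos: [0.5389, 0.0421, 0.0776]
eef_rot: [3.133, -0.953, 1.076]
force: [-3.8, -7.7, 1.9]
grip_width: 0.0008
along 0.3558 lat -0.4556 z 0.0324 az 61.22 tilt 54.62 roll 0.30 Fa -8.5 Fn -0.3 Fz 1.9 w 0.0008 t 21.98
```

```bash
python3 -m pendant '[{"rx":0,"ry":0,"rz":0,"tx":0.022,"ty":0,"tz":0.03,"grip":1}]'
python3 - <<'E'
from h import *
bay()
E
python3 -m pendant '[{"rx":0,"ry":0,"rz":0,"tx":0.02,"ty":0,"tz":0.025,"grip":1}]'
python3 - <<'E'
from h import *
bay()
E
```

```text
time_s: 22.07
ee_pos: [0.5398, 0.0431, 0.0776]
eef_rot: [3.132, -0.953, 1.075]
force: [-3.6, -7.2, 2.1]
grip_width: 0.0009
along 0.3571 lat -0.4559 z 0.0324 az 61.17 tilt 54.59 roll 0.31 Fa -8.0 Fn -0.2 Fz 2.1 w 0.0009 t 22.07
time_s: 22.15
ee_pos: [0.5405, 0.044, 0.0777]
eef_rot: [3.132, -0.952, 1.075]
force: [-4.1, -6.8, 2.2]
grip_width: 0.0004
along 0.3581 lat -0.4562 z 0.0325 az 61.12 tilt 54.57 roll 0.32 Fa -7.9 Fn 0.4 Fz 2.2 w 0.0004 t 22.15
```

```bash
python3 -m pendant '[{"rx":0,"ry":0,"rz":0,"tx":0.015,"ty":-0.005,"tz":0.02,"grip":1}]' | grep -E "force"
python3 -c "
from h import *
bay()"
python3 -m pendant '[{"rx":0,"ry":0,"rz":0,"tx":0.012,"ty":-0.005,"tz":0.018,"grip":1}]' | grep force
python3 -c "
from h import *
bay();shot('wrist','w19')"
```

```text
force: [-4.9, -7.9, 2.7]
along 0.3589 lat -0.4563 z 0.0324 az 61.08 tilt 54.54 roll 0.34 Fa -9.3 Fn 0.5 Fz 2.7 w 0.0006 t 22.23
force: [-4.8, -7.6, 2.4]
along 0.3596 lat -0.4564 z 0.0324 az 61.03 tilt 54.52 roll 0.35 Fa -9.0 Fn 0.7 Fz 2.4 w 0.0006 t 22.32
```

View pics/w19.png

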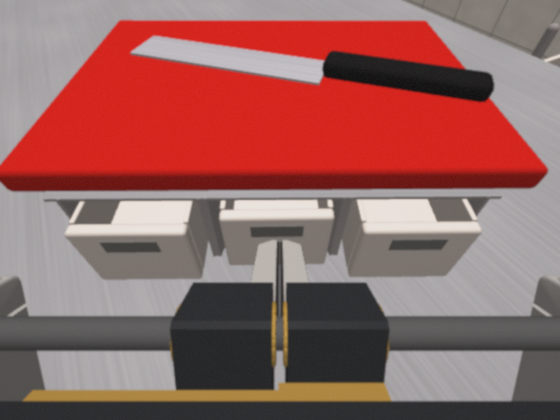

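```bash
python3 - <<'E'
from h import *
c=dict(np.load('pics/w19.npz'))
cv2.imwrite('pics/c10.png',cv2.resize(c["pixels"][185:285,60:490],None,fx=1.86,fy=5,interpolation=cv2.INTER_CUBIC))
E
```

```text
(no output)
```

View pics/c10.png

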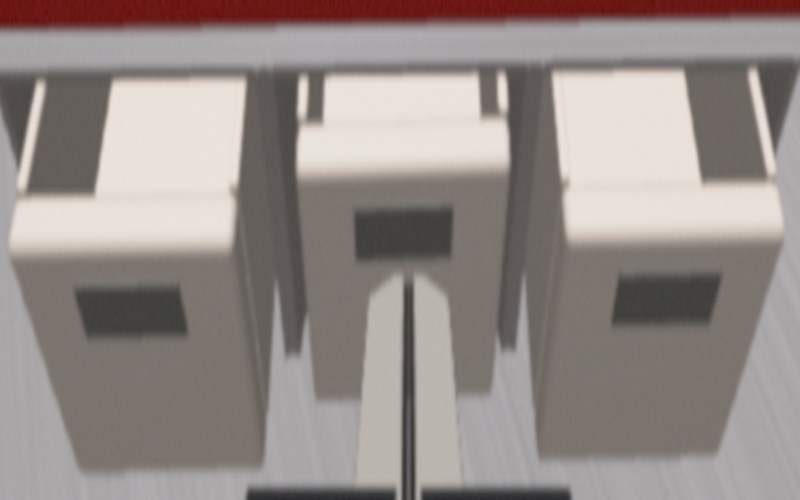

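```bash
python3 - <<'E'
from h import *
c=dict(np.load('pics/w19.npz'))
f=lambda u,v,z:al(c,60+u/1.86,185+v/5,z)
print("top",f(405,173,.05),f(120,252,.05),f(675,242,.05)," bot",f(405,398,0),f(170,470,0),f(630,456,0))
E
```

```text
top 0.377 0.3672 0.3672  bot 0.3788 0.369 0.3696
```

```bash
python3 -m pendant '[{"rx":0,"ry":0,"rz":0,"tx":0.016,"ty":-0.005,"tz":0.022,"grip":1}]' | grep force
python3 -c "
from h import *
bay()"
python3 -m pendant '[{"rx":0,"ry":0,"rz":0,"tx":-0.06,"ty":0,"tz":-0.08,"grip":1},{"rx":0,"ry":0,"rz":0,"tx":-0.06,"ty":0,"tz":-0.08,"grip":1},{"rx":0,"ry":0,"rz":0,"tx":-0.06,"ty":0,"tz":-0.08,"grip":1},{"rx":0,"ry":0,"rz":0,"tx":-0.06,"ty":0,"tz":-0.08,"grip":1}]' | grep force
python3 -c "
from h import *
bay()"
python3 -m pendant '[{"rx":0,"ry":0,"rz":0,"tx":-0.06,"ty":0,"tz":-0.2,"grip":1},{"rx":0,"ry":0,"rz":0,"tx":-0.06,"ty":0,"tz":-0.4,"grip":1},{"rx":0,"ry":0,"rz":0,"tx":0,"ty":0,"tz":-0.8,"grip":1},{"rx":0,"ry":0,"rz":0,"tx":0,"ty":0,"tz":-0.8,"grip":1},{"rx":0,"ry":0,"rz":0,"tx":0,"ty":0,"tz":-0.5,"grip":1}]' | grep force
python3 -c "
from h import *
bay();c=shot('wrist','w20');shot('side','s3')
cv2.imwrite('pics/c11.png',cv2.resize(c['pixels'][120:240,140:440],None,fx=2.6,fy=5,interpolation=cv2.INTER_CUBIC))"
```

```text
force: [-3.8, -8.6, 1.7]
along 0.3604 lat -0.4565 z 0.0325 az 60.97 tilt 54.50 roll 0.37 Fa -9.4 Fn -0.7 Fz 1.7 w 0.0004 t 22.45
force: [0.2, 0.0, 0.6]
along 0.3443 lat -0.4567 z 0.0324 az 60.93 tilt 54.51 roll 0.41 Fa 0.1 Fn -0.2 Fz 0.6 w 0.0003 t 22.78
force: [0.3, -0.1, -0.2]
along 0.2511 lat -0.4522 z 0.0911 az 61.23 tilt 54.45 roll 0.07 Fa 0.0 Fn -0.3 Fz -0.2 w 0.0006 t 23.20
```

View pics/w20.png

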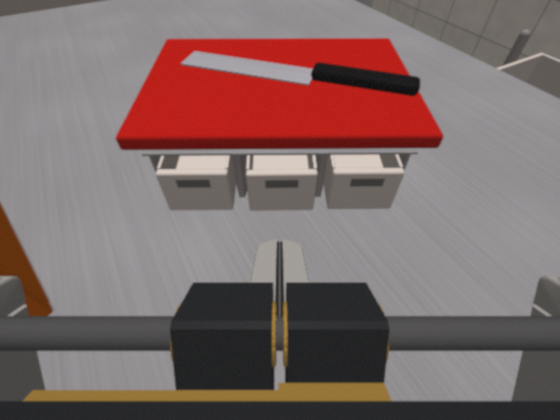

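View pics/c11.png

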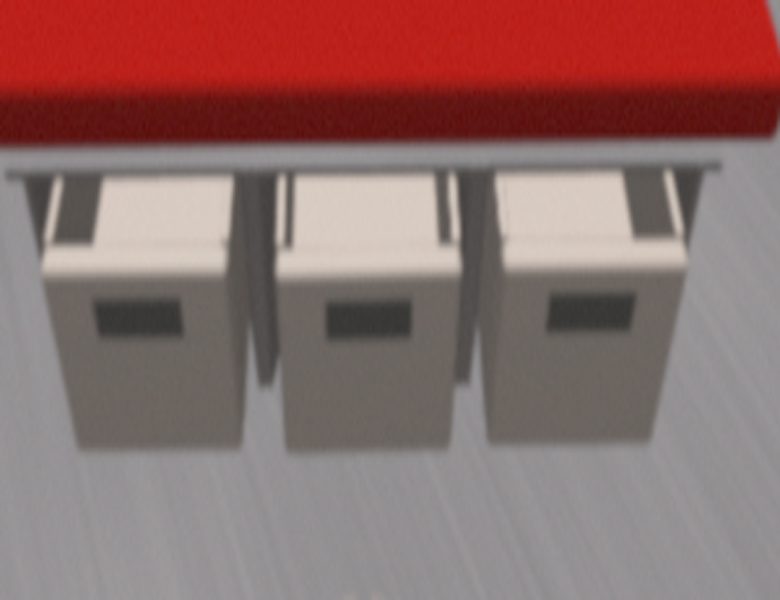

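View pics/s3.png

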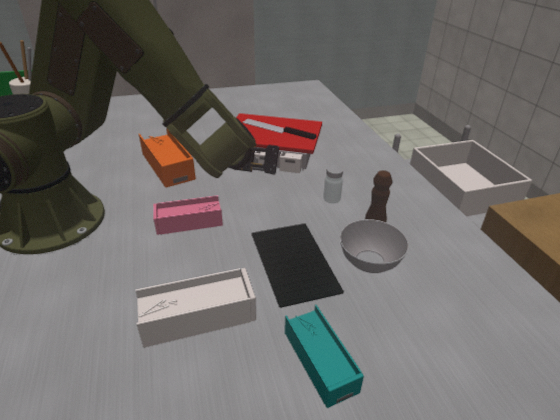

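```bash
python3 -m pendant '[{"rx":0,"ry":0,"rz":0,"tx":0,"ty":0,"tz":-0.8,"grip":1},{"rx":0,"ry":0,"rz":0,"tx":0,"ty":0,"tz":-0.4,"grip":1},{"rx":0,"ry":0,"rz":0,"tx":0,"ty":0,"tz":0,"grip":1},{"rx":0,"ry":0,"rz":0,"tx":0,"ty":0,"tz":0,"grip":1},{"rx":0,"ry":0,"rz":0,"tx":0,"ty":0,"tz":0,"grip":1},{"rx":0,"ry":0,"rz":0,"tx":0,"ty":0,"tz":0,"grip":1}]' | grep force
python3 - <<'E'
from h import *
c=dict(np.load('pics/w20.npz'))
f=lambda u,v,z:al(c,140+u/2.6,120+v/5,z)
print("top",f(135,274,.05),f(370,277,.05),f(595,268,.05)," bot",f(160,449,0),f(368,451,0),f(570,441,0))
c=shot('wrist','w21')
cv2.imwrite('pics/c12.png',cv2.resize(c['pixels'][80:220,140:440],None,fx=2.6,fy=4.2,interpolation=cv2.INTER_CUBIC))
E
```

```text
force: [-0.2, 0.4, -0.6]
top 0.3658 0.3645 0.3662  bot 0.3681 0.367 0.369
```

View pics/c12.png

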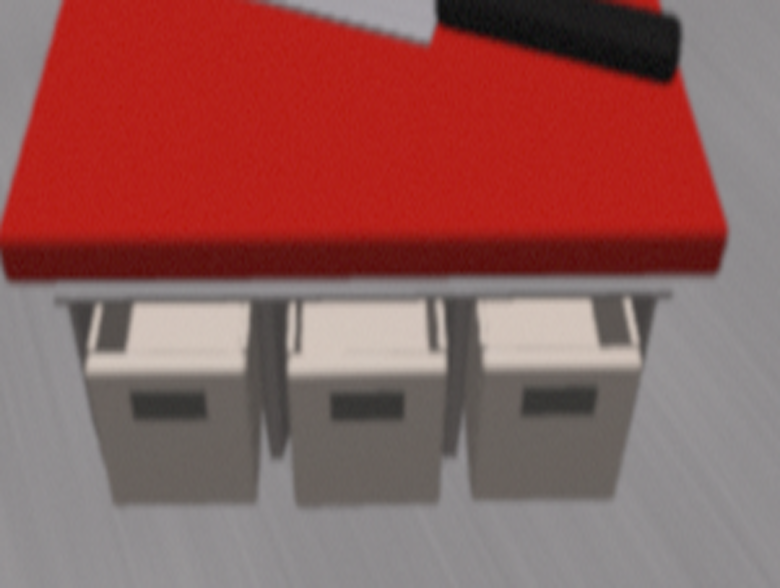

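The tray stays in, level with its neighbours to within about 1.5 mm, and the finger is clear of it.

```bash
python3 -c "
from station import ctrl
print(ctrl.hand_in())"
```

```text
the job is handed in; nothing more can be done
None
```

The tray is the right way up, latched in the middle bay and handed in, at roughly 24 s of the 70 s allowed.

**What I did:**
1. I gripped the upside-down tray by its sides, stood it on its rear end on the worktop, and regrasped it from the other side.
2. I tipped it upright, lined it up with the bay, and slid it about 60 mm in, rear end first. Then I let go.
3. I pressed the front panel with closed fingertips at about 7–9.5 N, to roughly 10 mm past home and without reaching the stop. Then I backed away.

**Last checks:**
- **Latch:** with nothing touching it, the tray sprang back to home and stayed. It still looked the same about 0.5 s later. An unlatched tray would have come out 38 mm.
- **Level:** its front measures about 1–1.5 mm further out than its neighbours, which is within the camera's 2 mm accuracy.
- **Forces:** the wrist force never read above about 17 N. The highest reading came when setting the tray down on its rear end. It also touched the bay's side wall lightly (about 5 N) on the way in, and I corrected that.
- **Other things:** the bowl, jar, mill and the other trays look unmoved in the side picture, and the knife on the board looks undisturbed in the wrist pictures.

No check failed.

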